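# Fit and register temperature tags on an amplifier for its soak test

### The arm

A 7-joint arm with a two-finger parallel gripper is mounted at the origin on the work surface. World frame = base frame: x ahead of the robot, y to its left, z up, the work surface at z = 0. Lengths are in m, angles in rad, forces in N, time in s.
With the tool pointing down it reaches from about 0.425 to 0.875 m from the base axis. Payload 4.7 kg.
Tool frame: the origin (TCP) lies midway between the tips of the shut fingers; the grasp point (between the pads) lies 19 mm behind it (ctrl.grip_point_offset is the distance from the TCP to the grasp point, in m); z points along the fingers, y is the line along which they close (so a half turn about z gives the same grasp; the last joint's range is limited). The gripper opens to 87 mm and grips with 3 to 60 N. Pads are 19 mm wide; open, the fingers measure 117 mm over their backs; the gripper's body (75 mm by 190 mm) begins 51 mm behind the grasp point.
Start: joints at [1.115, 0.321, -0.07, 1.45, 0.023, 1.371, -0.057], TCP at [0.294, -0.58, 0.223] pointing down, gripper open.
Joint ranges: [-2.86, 2.86], [-0.3, 2.09], [-1.38, 1.24], [0.06, 2.45], [-1.56, 4.7], [0.09, 2.05], [-2.69, 2.69]. Speed limits (rad/s): [2.57, 2.57, 3.14, 3.14, 3.14, 3.14, 3.14].

### API

Orientations are given as a rotation vector (axis times angle).
In Python, from bench import ctrl gives the robot as it stands.
- The arm moves only by the tool move_arm, never from a script. Its argument "increments" is text: rows parted by semicolons, each of 7 numbers parted by spaces: the shift along the world's x, y, z in mm, then the turn, a rotation vector about the world's x, y, z in degrees, then the closure in counts, from 0 (fully open) to 255 (shut). A call has exactly 8 rows; each row shifts and turns the commanded pose from where the row before left it; what a row does not reach is not made up. A row lasts 1/12 s, in which the tool goes at most 41.7 mm and 7.16 degrees, less where a joint would pass 70% of its speed; a pose out of reach is approached as far as the arm can. A call with a gripper value outside its range is refused whole. The fingers move at their own pace and stop on an object; "grip_force" is the grip in N (left out, the last holds). Time passes only in rows, so rows that do not move let the fingers close, or fill a call up. It gives the time, the measured TCP pose, the force, the opening and the grip force at its end, in the units of the state.
- ctrl.get_state(): the state, without advancing time (a new reading comes with each control period).
- ctrl.get_image(name): name is "scene" or "side" or "wrist"; returns a dict with "frame" (480x640x3 uint8, red, green, blue), "depth" (480x640 float32, m along the optical axis (not along the pixel's ray), 0 where there is no reading), "fx", "fy", "cx", "cy" (pixels), "position" and "orientation" of the camera in the world. Camera axes: x right, y down, z forward; pixel columns grow to the right and rows downward; lengths in m; the calibration is good to about 2 mm. A picture is of the moment at which its call begins.
- ctrl.close_job(): hands the job in; it is judged then, once.
Trained networks look in a picture, given as the dict that the camera call returned (one of the last four; its "shot" number tells which), for a name from the list of things; names that differ only in an ending like _2 or _b are one class to them, and where a whole thing is asked for, a point or a joint stands for the part that bears it (a point fixed in the world has none). Each returns a list of dicts, best first, with "score" (0 to 1); they miss things now and then, are a little off and sometimes report something else, mostly with a low value. They report only what shows in the picture. A call takes as long as a camera call.
- ctrl.find_in(target, picture): "centre" ([x, y, z] in m, in world coordinates, good to about 4 mm: the middle of the surface that is visible of it).
- ctrl.silhouettes(target, picture): "region" (480x640 bool, what is visible of it).
The state is a dict: "time": time; "joint_positions": joint angles; "qd": joint speeds; "joint_torque": joint torques, N m; "position": TCP position; "tool_rot": TCP orientation; "ft_force": force on the tool from outside, world axes, zero at the start; "torque": the same for the moment, N m; "grip_width": opening from 0.0 (shut) to 1.0 (fully open); "grip_force": force on a finger pad.
Only numpy, scipy, OpenCV 4.12 (cv2) and the standard library are available. Lean on these libraries where they do the work, as an engineer would, in place of code of your own. Each camera call takes 0.05 s, during which the arm holds its last target. There are 200 camera calls.

### The job

Get the open amplifier ready for its soak test: move every temperature tag on the parking rail to the top edge of the amplifier's heat-sink plate, clipped fully home straight above the transistor marked with its colour, upright, its code label facing the front (the transistor side). When all are on, take the hand scanner and read the tags in channel order - red, blue, yellow, green, black, passing over any colour that is not there - by keeping the scanner's aiming spot still on the label, looking at it squarely, for two seconds each. Finally lay the scanner down on its side on its mat again, and leave the other things on the bench alone.

Things in the scene. Friction and masses are not known exactly. Their poses are not given: they have to be found in the camera images.
- amp: Power amplifier, cover off, fixed on a black platform (300 x 360 x 22 mm). Its upright aluminium heat-sink plate, 4 mm thick, 290 mm long, runs along y with its front, where five transistors are bolted, to -x (the robot side). The plate's level top edge, 112 mm above the bench, is free on both sides; nothing on the amplifier is higher. Origin on the bench below the plate's middle.
- device_red: Black transistor on the front of the plate, 53 mm below its edge, marked by a 16 mm wide strip of red tape folded over the edge above it (36 mm down the front, 22 mm down the back). Origin on the plate's top edge, mid thickness, straight above the transistor; x through the plate, front to back, y along the edge, z up. Neighbours are 52 mm apart; which colour is where varies.
- device_blue: Black transistor on the front of the plate, 53 mm below its edge, marked by a 16 mm wide strip of blue tape folded over the edge above it (36 mm down the front, 22 mm down the back). Origin on the plate's top edge, mid thickness, straight above the transistor; x through the plate, front to back, y along the edge, z up. Neighbours are 52 mm apart; which colour is where varies.
- device_yellow: Black transistor on the front of the plate, 53 mm below its edge, marked by a 16 mm wide strip of yellow tape folded over the edge above it (36 mm down the front, 22 mm down the back). Origin on the plate's top edge, mid thickness, straight above the transistor; x through the plate, front to back, y along the edge, z up. Neighbours are 52 mm apart; which colour is where varies.
- device_green: Black transistor on the front of the plate, 53 mm below its edge, marked by a 16 mm wide strip of green tape folded over the edge above it (36 mm down the front, 22 mm down the back). Origin on the plate's top edge, mid thickness, straight above the transistor; x through the plate, front to back, y along the edge, z up. Neighbours are 52 mm apart; which colour is where varies.
- device_black: Black transistor on the front of the plate, 53 mm below its edge, marked by a 16 mm wide strip of black tape folded over the edge above it (36 mm down the front, 22 mm down the back). Origin on the plate's top edge, mid thickness, straight above the transistor; x through the plate, front to back, y along the edge, z up. Neighbours are 52 mm apart; which colour is where varies.
- rail: Fixed parking rail: dark wooden block 60 x 280 x 22 mm with an upright aluminium strip along y, 4 mm thick, 260 mm long, top edge 60 mm above the bench; the tags start clipped on this edge, 46 mm or more apart, in any order. Origin on the bench below the middle.
- clip_red: Sprung clip-on temperature tag, red, 42 g, may be absent. Origin: roof of its throat, on the gripped edge's mid line when fully home; x from label to edge, y along the edge, z up. White pod, 32 mm wide, x -18 to -2, z -16 to 8 mm; its back is the fixed jaw. Handles 20 mm wide, up to z 46: fixed one upright, x -12 to -8; hinged one (pin at x 2, z 10) leaning back to x 24 at its top.
- label_red (a point): Middle of the red tag's code label (30 x 22 mm, black bars) on the pod's front, tag x -18.5, z -4 mm, facing its -x; axes as the tag. To open the tag pinch both handles along x at z 30 to 38 (8 N) up to the stop: handles then 15 mm overall, centred on x -4.5; mouth open from x -2 to 11, 16 deep. Let go, it springs shut and the fixed jaw is pulled to the edge.
- clip_blue: Sprung clip-on temperature tag, blue, 42 g, may be absent. Origin: roof of its throat, on the gripped edge's mid line when fully home; x from label to edge, y along the edge, z up. White pod, 32 mm wide, x -18 to -2, z -16 to 8 mm; its back is the fixed jaw. Handles 20 mm wide, up to z 46: fixed one upright, x -12 to -8; hinged one (pin at x 2, z 10) leaning back to x 24 at its top.
- label_blue (a point): Middle of the blue tag's code label (30 x 22 mm, black bars) on the pod's front, tag x -18.5, z -4 mm, facing its -x; axes as the tag. To open the tag pinch both handles along x at z 30 to 38 (8 N) up to the stop: handles then 15 mm overall, centred on x -4.5; mouth open from x -2 to 11, 16 deep. Let go, it springs shut and the fixed jaw is pulled to the edge.
- clip_yellow: Sprung clip-on temperature tag, yellow, 42 g, may be absent. Origin: roof of its throat, on the gripped edge's mid line when fully home; x from label to edge, y along the edge, z up. White pod, 32 mm wide, x -18 to -2, z -16 to 8 mm; its back is the fixed jaw. Handles 20 mm wide, up to z 46: fixed one upright, x -12 to -8; hinged one (pin at x 2, z 10) leaning back to x 24 at its top.
- label_yellow (a point): Middle of the yellow tag's code label (30 x 22 mm, black bars) on the pod's front, tag x -18.5, z -4 mm, facing its -x; axes as the tag. To open the tag pinch both handles along x at z 30 to 38 (8 N) up to the stop: handles then 15 mm overall, centred on x -4.5; mouth open from x -2 to 11, 16 deep. Let go, it springs shut and the fixed jaw is pulled to the edge.
- clip_green: Sprung clip-on temperature tag, green, 42 g, may be absent. Origin: roof of its throat, on the gripped edge's mid line when fully home; x from label to edge, y along the edge, z up. White pod, 32 mm wide, x -18 to -2, z -16 to 8 mm; its back is the fixed jaw. Handles 20 mm wide, up to z 46: fixed one upright, x -12 to -8; hinged one (pin at x 2, z 10) leaning back to x 24 at its top.
- label_green (a point): Middle of the green tag's code label (30 x 22 mm, black bars) on the pod's front, tag x -18.5, z -4 mm, facing its -x; axes as the tag. To open the tag pinch both handles along x at z 30 to 38 (8 N) up to the stop: handles then 15 mm overall, centred on x -4.5; mouth open from x -2 to 11, 16 deep. Let go, it springs shut and the fixed jaw is pulled to the edge.
- clip_black: Sprung clip-on temperature tag, black, 42 g, may be absent. Origin: roof of its throat, on the gripped edge's mid line when fully home; x from label to edge, y along the edge, z up. White pod, 32 mm wide, x -18 to -2, z -16 to 8 mm; its back is the fixed jaw. Handles 20 mm wide, up to z 46: fixed one upright, x -12 to -8; hinged one (pin at x 2, z 10) leaning back to x 24 at its top.
- label_black (a point): Middle of the black tag's code label (30 x 22 mm, black bars) on the pod's front, tag x -18.5, z -4 mm, facing its -x; axes as the tag. To open the tag pinch both handles along x at z 30 to 38 (8 N) up to the stop: handles then 15 mm overall, centred on x -4.5; mouth open from x -2 to 11, 16 deep. Let go, it springs shut and the fixed jaw is pulled to the edge.
- mat: Fixed grey bench mat, 250 (x) x 270 (y) x 3 mm, where the scanner lives. Origin: centre of its underside.
- scanner: Hand scanner (180 g) lying on its side. Grey barrel along x, -55 to 60 mm, 42 mm wide and high (black nose, last 12 mm, 50 wide), looks along +x. Black pistol handle, 34 mm thick, at x -20 and behind, runs to y -115. Barrel sides are flat and free between x 0 and 45: take it there from above. Origin on the underside below the barrel axis; z up.
- scan_spot (a point): The aiming spot, where the scanner's two aiming beams cross: on the barrel axis, 80 mm in front of the window (scanner x 140, y 0, z 21 mm). A code reads while this spot is on its label and the scanner looks at it fairly squarely.
- scanner_mid (a point): Middle of the scanner's outline (scanner x 0, y -45, z 21 mm).
- foot: Bystander: brass isolation foot, 52 mm across, 32 mm high. Origin under its centre.
- jar: Bystander: jar, 48 mm across, 60 mm high. Origin under its centre.
- rest: Bystander: wooden cable rest, 60 x 35 mm, about 50 mm high. Origin under its centre.

How it is judged:
By the outcome, as a careful person would: the job done as asked, in the order asked, and still so for the second after the job is handed in, with the robot touching nothing.
Of clip_red, clip_blue, clip_yellow, clip_green, clip_black only 3 to 5 are there at a start; the rules pass over those that are not, and their reading is None.
At some moment in a run one of scanner may be knocked a few centimetres aside while the robot is not near it.
It also fails if it takes over 210 s, if anything falls off the work surface, if the arm or the gripper's body presses on something with over 40 N, if the wrist force passes 120 N, or if a joint passes its speed limit or range.

## Working session

There is one attempt and no reset: what is moved stays moved. The work goes in short steps, Python scripts to look and compute and a tool call to move; the robot and the scene stay as the last step left them, time stands still between calls to the robot, and variables do not carry over. Pictures are saved under pics/ and viewed, at most 16 in all, crops included, and the job is handed in when it is done.

Besides the shell and the picture viewer there is one more tool, called after "Call:" as name(argument=value, ...) on one line, values as JSON. move_arm: Moves the arm, as the interface text tells. Its arguments: {"type":"object","properties":{"increments":{"type":"string"},"grip_force":{"type":"number"}},"required":["increments"]}

```bash
mkdir -p pics; ls; cat > h.py <<'E'
import numpy as np, cv2
from scipy.spatial.transform import Rotation as R
from bench import ctrl
def cam(p):
    o=np.array(p["orientation"],float)
    if o.shape==(3,3): M=o
    elif o.size==3: M=R.from_rotvec(o).as_matrix()
    else: M=R.from_quat(o).as_matrix()
    return M,np.array(p["position"],float)
def cloud(p):
    M,t=cam(p); v,u=np.mgrid[0:480,0:640]; d=p["depth"]
    P=np.stack([(u-p["cx"])/p["fx"]*d,(v-p["cy"])/p["fy"]*d,d],-1)@M.T+t
    P[d<=0]=np.nan
    return P
def px(p,X):
    M,t=cam(p); c=(np.array(X)-t)@M
    return c[:2]/c[2]*[p["fx"],p["fy"]]+[p["cx"],p["cy"]]
def save(p,n,crop=None):
    f=p["frame"][:,:,::-1]
    if crop: a,b,c,d=crop; f=f[b:d,a:c]; s=min(800/f.shape[1],600/f.shape[0]); f=cv2.resize(f,None,fx=s,fy=s)
    cv2.imwrite("pics/"+n+".png",f)
def st():
    s=ctrl.get_state(); print(round(s["time"],2),np.round(s["position"],4),np.round(s["tool_rot"],3),np.round(s["joint_positions"],2),round(s["grip_width"],3))
E
python3 - <<'E'
from h import *
C="red blue yellow green black".split()
st()
for n in("scene","side"):
    p=ctrl.get_image(n); save(p,n+"0"); print(n,p["orientation"],p["position"],p["fx"])
    for k in ["clip_"+c for c in C]+["device_"+c for c in C]+["label_"+c for c in C]+["rail","amp","mat","scanner","foot","jar","rest"]:
        r=ctrl.find_in(k,p); print(k,[(np.round(q["centre"],3).tolist(),round(q["score"],2)) for q in r[:2]])
st()
E
```

```text
pics
0.0 [ 0.294  -0.5791  0.2215] [-3.053e+00 -7.310e-01  1.000e-03] [ 1.12  0.32 -0.07  1.45  0.02  1.37 -0.06] 1.005
scene [-1.00896695 -2.53988842  0.92542892] [1.06245871 0.54320708 0.95487003] 522.1043559662334
clip_red []
clip_blue [([0.482, 0.281, 0.072], 0.82)]
clip_yellow [([0.491, 0.331, 0.074], 0.79)]
clip_green [([0.458, 0.187, 0.066], 0.77)]
clip_black [([0.471, 0.232, 0.069], 0.56)]
device_red [([0.654, -0.056, 0.11], 0.63)]
device_blue [([0.666, 0.15, 0.102], 0.62)]
device_yellow [([0.656, -0.004, 0.11], 0.6), ([0.658, 0.407, 0.063], 0.43)]
device_green [([0.66, 0.052, 0.108], 0.56), ([0.466, -0.207, 0.039], 0.15)]
device_black [([0.663, 0.1, 0.11], 0.42)]
label_red [([0.493, 0.331, 0.073], 0.53), ([0.666, 0.101, 0.109], 0.19)]
label_blue [([0.479, 0.283, 0.072], 0.64)]
label_yellow [([0.493, 0.334, 0.068], 0.62)]
label_green [([0.457, 0.183, 0.073], 0.69)]
label_black [([0.47, 0.232, 0.072], 0.81), ([0.653, -0.313, 0.036], 0.68)]
rail [([0.5, 0.305, 0.018], 0.95)]
amp [([0.795, 0.09, 0.038], 0.68)]
mat [([0.463, -0.271, 0.002], 0.85), ([0.458, 0.182, 0.076], 0.55)]
s
[... 841 characters left out ...]
_red []
label_blue [([0.464, 0.231, 0.074], 0.68), ([0.473, 0.279, 0.077], 0.67)]
label_yellow [([0.484, 0.337, 0.075], 0.9)]
label_green [([0.451, 0.182, 0.077], 0.91), ([0.66, 0.052, 0.082], 0.45)]
label_black [([0.46, 0.232, 0.073], 0.58)]
rail [([0.477, 0.334, 0.024], 0.83), ([0.643, -0.312, 0.034], 0.74)]
amp [([0.767, 0.095, 0.041], 0.97), ([0.643, 0.417, 0.049], 0.5)]
mat [([0.418, -0.278, 0.004], 0.86)]
scanner [([0.452, -0.197, 0.036], 0.65)]
foot [([0.423, 0.045, 0.023], 0.85), ([0.643, -0.314, 0.037], 0.75)]
jar [([0.641, 0.42, 0.054], 0.56)]
rest [([0.641, -0.315, 0.033], 0.88)]
2.3 [ 0.2942 -0.5796  0.2226] [ 3.055  0.731 -0.   ] [ 1.12  0.32 -0.07  1.45  0.02  1.37 -0.06] 1.002
```

View both.

View pics/scene0.png

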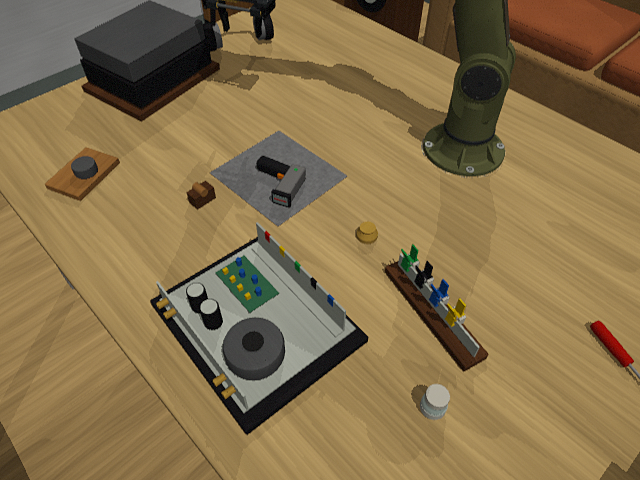

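View pics/side0.png

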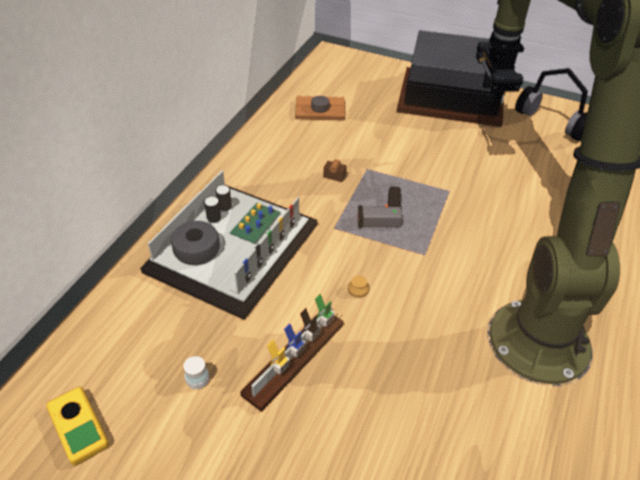

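The scene picture shows four tags on the rail: green (410,255), black (425,270), blue (440,292) and yellow (455,312). The plate tapes run red, yellow, green, black, blue from (267,237) to (330,300). The scanner is on the mat at (285,182). I'll move over the rail for a close look.

Call:
move_arm(increments="17 32 6.5 0 0 2.1 0;17 32 6.5 0 0 2.1 0;17 32 6.5 0 0 2.1 0;17 32 6.5 0 0 2.1 0;17 32 6.5 0 0 2.1 0;17 32 6.5 0 0 2.1 0;17 32 6.5 0 0 2.1 0;17 32 6.5 0 0 2.1 0", grip_force=25)

```text
time: 2.97
position: [0.4308, -0.322, 0.2752]
tool_rot: [2.914, 1.172, 0.0]
ft_force: [-0.1, -1.0, -0.1]
grip_width: 1.002
grip_force: 0.0
```

Call:
move_arm(increments="17 32 6.5 0 0 2.1 0;17 32 6.5 0 0 2.1 0;17 32 6.5 0 0 2.1 0;17 32 6.5 0 0 2.1 0;-4 37 0 0 0 2.1 0;-4 37 0 0 0 2.1 0;-4 37 0 0 0 2.1 0;-4 37 0 0 0 2.1 0")

```text
time: 3.63
position: [0.4819, -0.0458, 0.3007]
tool_rot: [2.712, 1.585, 0.0]
ft_force: [0.9, 0.1, -0.2]
grip_width: 0.999
grip_force: 0.0
```

Call:
move_arm(increments="-4 38 0 0 0 2.1 0;-4 38 0 0 0 2.1 0;-4 38 0 0 0 2.1 0;-4 38 0 0 0 2.1 0;-4 38 0 0 0 2.1 0;-4 38 0 0 0 2.1 0;-4 38 0 0 0 2.1 0;-4 38 0 0 0 2.1 0")

```text
time: 4.3
position: [0.4498, 0.2581, 0.3011]
tool_rot: [2.451, 1.963, 0.002]
ft_force: [1.0, 0.9, -0.4]
grip_width: 1.001
grip_force: 0.0
```

```bash
python3 - <<'E'
from h import *
st()
p=ctrl.get_image("wrist"); save(p,"w1"); print(p["orientation"],p["position"],p["fx"])
s=ctrl.get_state(); T=R.from_rotvec(s["tool_rot"]); M,t=cam(p)
print("cam in tool",T.inv().apply(t-s["position"]),T.as_matrix().T@M)
q=ctrl.get_image("scene")
for nm,p in(("w",p),("s",q)):
    for k in "clip_green clip_black clip_blue clip_yellow rail".split():
        r=ctrl.find_in(k,p); print(nm,k,[(np.round(q["centre"],3).tolist(),round(q["score"],2)) for q in r[:1]])
    P=cloud(p)
    m=(P[...,2]>.053)&(P[...,2]<.063)&(P[...,0]>.4)&(P[...,0]<.55)&(P[...,1]>.1)&(P[...,1]<.45)
    m&=np.abs(p["frame"].astype(int).max(2)-p["frame"].min(2))<25
    X=P[m]
    if len(X)>20:
        a=np.polyfit(X[:,1],X[:,0],1)
        for _ in range(5):
            e=X[:,0]-np.polyval(a,X[:,1]); X2=X[np.abs(e)<.006]; a=np.polyfit(X2[:,1],X2[:,0],1)
        print(nm,"rail x=",a,len(X),len(X2),X2[:,1].min(),X2[:,1].max())
    m=(P[...,2]>.106)&(P[...,2]<.118)&(P[...,0]>.6)&(P[...,0]<.7)&(P[...,1]>-.15)&(P[...,1]<.25)
    X=P[m]
    if len(X)>20:
        a=np.polyfit(X[:,1],X[:,0],1)
        for _ in range(5):
            e=X[:,0]-np.polyval(a,X[:,1]); X2=X[np.abs(e)<.004]; a=np.polyfit(X2[:,1],X2[:,0],1)
        print(nm,"plate",a,len(X),len(X2),X2[:,1].min(),X2[:,1].max(),np.median(X2[:,2]))
E
```

```text
4.3 [0.4498 0.2581 0.3011] [2.451e+00 1.963e+00 2.000e-03] [ 0.28  0.06 -0.88  1.62  0.05  1.48 -0.82] 1.001
[ 2.82484591 -0.31298688 -0.04496192] [0.46723213 0.33797454 0.46425745] 400.2115764996986
cam in tool [ 0.07458445  0.00544722 -0.16248166] [[-0.01277931 -0.95303506 -0.30259024]
 [ 0.99991494 -0.01296885 -0.00138292]
 [-0.00260628 -0.30258218  0.95311974]]
w clip_green [([0.455, 0.183, 0.068], 0.63)]
w clip_black [([0.472, 0.229, 0.076], 0.59)]
w clip_blue [([0.481, 0.279, 0.078], 0.73)]
w clip_yellow [([0.493, 0.325, 0.077], 0.97)]
w rail [([0.488, 0.328, 0.017], 0.91)]
w rail x= [0.25323564 0.41039318] 842 755 0.1506974639606551 0.40333764131121475
w plate [0.06685536 0.65193741] 722 720 0.11067780131046981 0.19470076733670935 0.11219254245732824
s clip_green [([0.456, 0.187, 0.073], 0.66)]
s clip_black [([0.471, 0.228, 0.074], 0.79)]
s clip_blue [([0.482, 0.281, 0.069], 0.78)]
s clip_yellow [([0.492, 0.328, 0.074], 0.71)]
s rail [([0.5, 0.306, 0.02], 0.96)]
s rail x= [0.25220865 0.41351578] 319 254 0.15193080138361614 0.403870687314138
s plate [0.06570068 0.65551419] 379 374 -0.09277263768039001 0.19445252603105417 0.1107831072897647
```

View pics/w1.png

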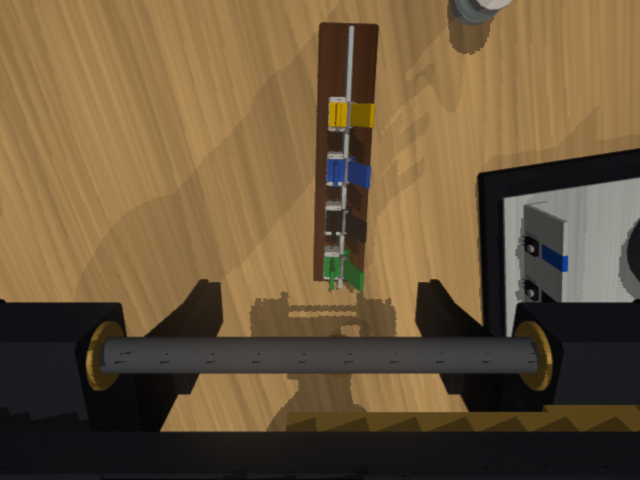

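Wrist picture: rail with yellow (350,115), blue (350,172), black (345,222) and green (343,270) tags, labels to the left (robot side); blue tape on the plate at (553,258). Now precise tag coordinates along the rail.

```bash
cat >> h.py <<'E'
def frame(a): # line x=a0*y+a1 -> along u, across n (front to back)
    th=np.arctan(a[0]); return np.array([np.sin(th),np.cos(th)]),np.array([np.cos(th),-np.sin(th)])
def tagfit(p,c,a,ztop):
    r=ctrl.silhouettes("clip_"+c,p)
    if not r: print(c,"none"); return
    P=cloud(p)[r[0]["region"]]; P=P[np.isfinite(P[:,0])]
    u,n=frame(a); s=P[:,:2]@u; d=(P[:,:2]-[a[1],0])@n; z=P[:,2]-ztop
    ok=(np.abs(s-np.median(s))<.03)&(np.abs(d)<.04)
    s,d,z=s[ok],d[ok],z[ok]
    f=lambda m,v:(np.round(np.percentile(v[m],[2,50,98])*1000,1).tolist(),int(m.sum())) if m.sum()>5 else None
    print(c,round(r[0]["score"],2),"handle s",f((z>.02)&(z<.05),s),"pod s",f((z<.01)&(z>-.02)&(d<-.002),s),"top z",f(z>.035,z),"fixed d",f((z>.03)&(d<0),d),"pod d",f((z<.01)&(z>-.02)&(d<0),d))
E
python3 - <<'E'
from h import *
A={"wrist":[.2532,.4104],"scene":[.2522,.4135]}
for n in A:
    p=ctrl.get_image(n); print(n)
    for c in "green black blue yellow".split(): tagfit(p,c,A[n],.06)
E
```

```text
wrist
green 0.57 handle s ([276.3, 288.0, 295.3], 465) pod s ([270.7, 298.9, 301.6], 246) top z ([35.7, 45.9, 49.8], 292) fixed d ([-12.3, -10.5, -8.4], 86) pod d ([-18.4, -10.4, -0.7], 266)
black 0.73 handle s ([326.7, 336.7, 345.4], 509) pod s ([320.7, 348.1, 351.5], 231) top z ([35.4, 46.1, 50.0], 335) fixed d ([-12.4, -10.8, -8.8], 105) pod d ([-18.3, -11.2, -1.5], 246)
blue 0.94 handle s ([377.8, 387.6, 396.9], 563) pod s ([371.5, 397.9, 403.0], 228) top z ([35.5, 46.3, 49.8], 380) fixed d ([-12.5, -10.8, -8.9], 115) pod d ([-18.5, -12.7, -1.4], 236)
yellow 0.7 handle s ([430.1, 439.7, 448.9], 601) pod s ([424.4, 442.5, 455.1], 244) top z ([35.6, 46.3, 50.1], 417) fixed d ([-12.6, -10.9, -8.7], 123) pod d ([-18.5, -11.4, -1.2], 250)
scene
green 0.84 handle s ([276.9, 289.3, 296.9], 103) pod s ([271.2, 297.3, 302.9], 69) top z ([35.2, 41.8, 49.5], 56) fixed d ([-13.6, -10.1, -7.5], 41) pod d ([-18.9, -8.2, -1.2], 73)
black 0.84 handle s ([326.5, 338.2, 346.6], 117) pod s ([320.5, 347.7, 352.8], 72) top z ([35.4, 43.4, 48.5], 68) fixed d ([-13.7, -10.1, -8.4], 52) pod d ([-17.4, -8.4, -1.6], 75)
blue 0.85 handle s ([379.2, 390.0, 398.1], 117) pod s ([374.0, 400.4, 405.0], 71) top z ([35.1, 43.5, 49.1], 64) fixed d ([-13.0, -10.2, -8.6], 51) pod d ([-18.4, -9.1, -1.9], 74)
yellow 0.59 handle s ([431.1, 441.6, 450.8], 135) pod s ([426.7, 451.7, 456.5], 75) top z ([35.2, 43.9, 49.2], 79) fixed d ([-13.2, -10.1, -7.8], 58) pod d ([-19.3, -9.6, -0.9], 78)
```

Call:
move_arm(increments="14 24 0 0 0 -0.5 0;14 24 0 0 0 -0.5 0;13 24 0 0 0 -0.6 0;0 0 -35 0 0 0 0;0 0 -35 0 0 0 0;0 0 -35 0 0 0 0;0 0 -30 0 0 0 0;0 0 0 0 0 0 0")

```text
time: 6.07
position: [0.4881, 0.3254, 0.1591]
tool_rot: [-2.479, -1.927, 0.017]
ft_force: [-0.7, -1.1, -0.7]
grip_width: 0.996
grip_force: 0.0
```

```bash
python3 - <<'E'
from h import *
st()
p=ctrl.get_image("wrist"); save(p,"w2")
for c in "yellow blue".split(): tagfit(p,c,[.2532,.4104],.06)
st()
E
```

```text
6.07 [0.4881 0.3254 0.1591] [-2.479 -1.927  0.017] [ 0.1   0.36 -0.89  1.66  0.28  1.27 -1.1 ] 0.996
yellow 0.57 handle s ([430.5, 441.2, 449.7], 1311) pod s ([425.0, 453.3, 455.7], 510) top z ([35.5, 46.2, 49.9], 887) fixed d ([-12.5, -10.3, -8.5], 310) pod d ([-18.4, -9.5, -1.3], 537)
blue 0.6 handle s ([378.8, 391.9, 397.3], 999) pod s ([372.8, 402.0, 403.3], 551) top z ([35.4, 45.2, 49.7], 591) fixed d ([-12.4, -10.1, -8.3], 233) pod d ([-18.0, -9.9, -1.8], 578)
6.22 [0.4919 0.3291 0.1672] [-2.48  -1.928 -0.003] [ 0.1   0.35 -0.89  1.65  0.28  1.27 -1.1 ] 1.001
```

View pics/w2.png

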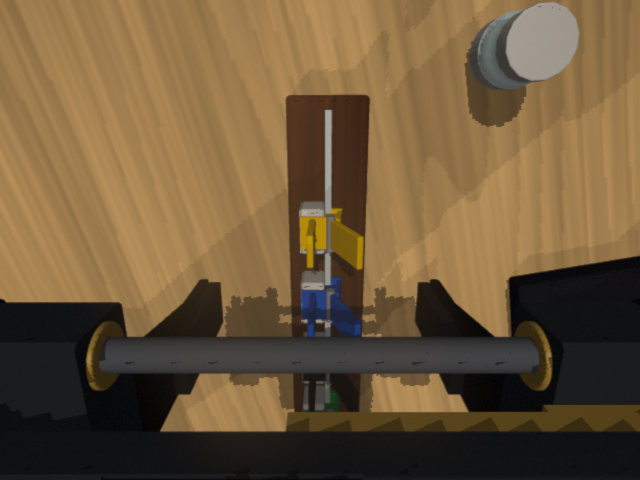

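Wrist picture: the yellow tag is at (330,235) between the fingers, in line with the tool axis. Going down to grip it.

Call:
move_arm(increments="-2 0 -23 0 0 0 0;0 0.5 -23 0 0 0 0;0 0 -23 0 0 0 0;0 0 -22 0 0 0 0;0 0 0 0 0 0 0;0 0 0 0 0 0 0;0 0 0 0 0 0 255;0 0 0 0 0 0 255", grip_force=25)

```text
time: 6.88
position: [0.4908, 0.3301, 0.0773]
tool_rot: [2.48, 1.927, 0.007]
ft_force: [0.1, -0.1, 0.2]
grip_width: 0.923
grip_force: 0.0
```

Call:
move_arm(increments="0 0 0 0 0 0 255;0 0 0 0 0 0 255;0 0 0 0 0 0 255;0 0 0 0 0 0 255;0 0 0 0 0 0 255;0 0 0 0 0 0 255;0 0 0 0 0 0 255;0 0 0 0 0 0 255")

```text
time: 7.55
position: [0.4895, 0.3289, 0.0748]
tool_rot: [2.481, 1.928, 0.001]
ft_force: [-2.6, 0.2, 8.0]
grip_width: 0.325
grip_force: 6.6
```

Call:
move_arm(increments="0 0 0 0 0 0 255;0 0 0 0 0 0 255;0 0 0 0 0 0 255;0 0 0 0 0 0 255;0 0 0 0 0 0 255;0 0 0 0 0 0 255;0 0 0 0 0 0 255;0 0 0 0 0 0 255")

```text
time: 8.22
position: [0.4885, 0.33, 0.0764]
tool_rot: [-2.479, -1.929, 0.0]
ft_force: [-4.8, -1.1, 11.2]
grip_width: 0.186
grip_force: 25.0
```

Call:
move_arm(increments="0 0 10 0 0 0 255;0 0 10 0 0 0 255;0 0 10 0 0 0 255;0 0 25 0 0 0 255;0 0 25 0 0 0 255;0 0 25 0 0 0 255;0 0 25 0 0 0 255;0 0 25 0 0 0 255")

```text
time: 8.88
position: [0.4891, 0.3289, 0.2316]
tool_rot: [2.48, 1.928, 0.001]
ft_force: [0.1, 0.7, -0.2]
grip_width: 0.182
grip_force: 25.0
```

Call:
move_arm(increments="8.5 -28 4 0 0 0.65 255;8.5 -28 4 0 0 0.65 255;8.5 -28 4 0 0 0.65 255;8.5 -28 4 0 0 0.65 255;8.5 -28 4 0 0 0.65 255;8.5 -28 4 0 0 0.65 255;8.5 -28 4 0 0 0.65 255;8.5 -28 4 0 0 0.65 255")

```text
time: 9.55
position: [0.5575, 0.1036, 0.2626]
tool_rot: [2.389, 2.039, 0.001]
ft_force: [0.3, 0.2, -0.4]
grip_width: 0.184
grip_force: 25.0
```

Call:
move_arm(increments="8.5 -28 4 0 0 0.65 255;8.5 -28 4 0 0 0.65 255;8.5 -28 4 0 0 0.65 255;8.5 -28 4 0 0 0.65 255;8.5 -28 4 0 0 0.65 255;8.5 -28 4 0 0 0.65 255;8.5 -28 4 0 0 0.65 255;0 0 0 0 0 0 255")

```text
time: 10.22
position: [0.6178, -0.1001, 0.29]
tool_rot: [2.315, 2.118, -0.002]
ft_force: [-0.2, -1.5, -0.2]
grip_width: 0.184
grip_force: 25.0
```

```bash
cat >> h.py <<'E'
def plate(p):
    P=cloud(p); z=P[...,2]
    m=(z>.108)&(z<.118)&(P[...,0]>.6)&(P[...,0]<.7)&(P[...,1]>-.15)&(P[...,1]<.25)
    X=P[m]; a=np.polyfit(X[:,1],X[:,0],1)
    for _ in range(6):
        e=X[:,0]-np.polyval(a,X[:,1]); k=np.abs(e)<.004; a=np.polyfit(X[k,1],X[k,0],1)
    X=X[k]; F=p["frame"][m][k].astype(int); u,n=frame(a); s=X[:,:2]@u
    print("plate",a,len(X),"z",np.median(X[:,2]),"s range",s.min(),s.max(),"n half",np.percentile((X[:,:2]-[a[1],0])@n,[3,97]))
    r,g,b=F.T; q=lambda k:(np.round(np.percentile(s[k],[5,50,95])*1000,1).tolist(),int(k.sum())) if k.sum()>3 else None
    for nm,k in dict(red=(r>g+60)&(r>b+60),yellow=(r>b+60)&(g>b+60),green=(g>r+35)&(g>b+25),blue=(b>r+50)&(b>g+25),black=(F.max(1)<60)).items(): print(nm,q(k))
    return a
E
python3 - <<'E'
from h import *
st()
p=ctrl.get_image("wrist"); save(p,"w3"); plate(p)
p=ctrl.get_image("scene"); plate(p)
st()
E
```

```text
10.22 [ 0.6178 -0.1001  0.29  ] [ 2.315e+00  2.118e+00 -2.000e-03] [ 0.67  0.32 -0.71  1.39  0.21  1.51 -0.12] 0.184
plate [0.06518228 0.65318832] 1233 z 0.11309258765778113 s range -0.05265681208705825 0.10027538855226657 n half [-0.00215643  0.00243567]
red ([-19.1, -11.9, -4.8], 118)
yellow ([33.3, 40.1, 46.9], 147)
green ([85.1, 92.0, 99.4], 176)
blue None
black None
plate [0.06676191 0.65536014] 329 z 0.11122295547001493 s range -0.04946990871313704 0.23962082175547797 n half [-0.00297335  0.00233498]
red ([-19.5, -10.0, -3.2], 20)
yellow ([34.0, 41.9, 47.4], 20)
green ([85.2, 93.5, 101.0], 21)
blue ([191.1, 197.7, 204.2], 23)
black ([139.0, 145.8, 152.9], 24)
10.32 [ 0.6168 -0.0927  0.2898] [-2.311e+00 -2.128e+00 -1.000e-03] [ 0.67  0.32 -0.72  1.4   0.21  1.51 -0.12] 0.183
```

View pics/w3.png

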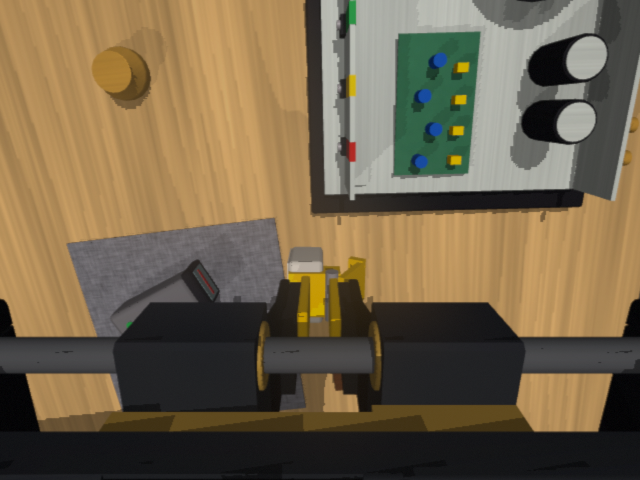

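Wrist picture: tag held between fingers (320,290). Plate tapes: red (350,150), yellow (350,85), green (350,12). Moving to hover over yellow.

Call:
move_arm(increments="7 22 0 0 0 0.25 255;7 22 0 0 0 0.25 255;7 23 0 0 0 0.25 255;7 23 0 0 0 0.25 255;0 0 -32 0 0 0 255;0 0 -32 0 0 0 255;0 0 -32 0 0 0 255;0 0 -27 0 0 0 255")

```text
time: 10.98
position: [0.6436, 0.0012, 0.1651]
tool_rot: [-2.285, -2.155, 0.0]
ft_force: [-0.5, 0.2, -1.0]
grip_width: 0.187
grip_force: 25.0
```

```bash
cat >> h.py <<'E'
def pose(a=None):
    S=[]
    for _ in range(4): ctrl.get_image("wrist"); S.append(np.array(ctrl.get_state()["position"]))
    m=np.mean(S[1:],0); rv=np.array(ctrl.get_state()["tool_rot"]); T=R.from_rotvec(rv).as_matrix()
    print("TCP",np.round(m,4),"y az",np.round(np.degrees(np.arctan2(T[1,1],T[0,1])),2),"tool z",np.round(T[:,2],3))
    if a is not None:
        u,n=frame(a); print("  s %.1f d %.1f mm"%(m[:2]@u*1000,(m[:2]-[a[1],0])@n*1000))
E
python3 - <<'E'
from h import *
p=ctrl.get_image("wrist")
p=ctrl.get_image("wrist"); save(p,"w4"); a=plate(p); tagfit(p,"yellow",a,.112)
pose(a)
E
```

```text
plate [0.06676449 0.65317186] 2631 z 0.11310041114936414 s range -0.05208827301573334 0.17520894464723438 n half [-0.00215683  0.00225851]
red None
yellow ([38.7, 44.6, 48.4], 121)
green ([85.8, 93.0, 100.2], 312)
blue None
black ([138.0, 145.3, 151.9], 365)
yellow 0.65 handle s ([30.7, 53.0, 59.2], 2740) pod s None top z ([36.3, 42.6, 82.8], 3124) fixed d ([-26.6, -14.7, -3.0], 3254) pod d None
TCP [ 0.646  -0.      0.1693] y az -3.5 tool z [ 0.004  0.    -1.   ]
  s 43.0 d -7.2 mm
```

View pics/w4.png

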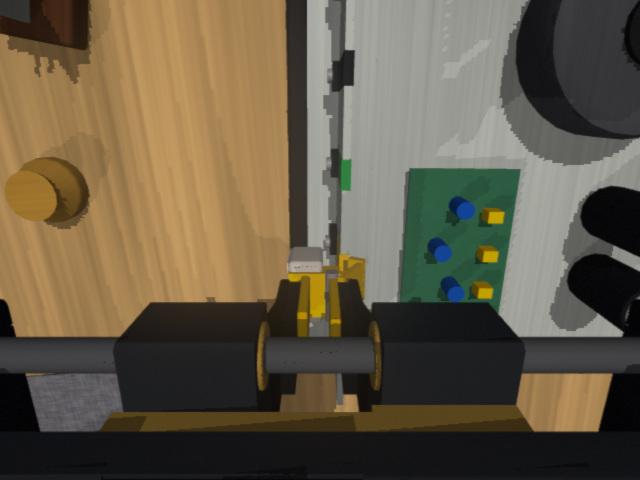

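Wrist picture: tag over the plate; green tape (346,175), black (348,68), which puts yellow at s≈41. Correcting by 2 mm and lowering.

Call:
move_arm(increments="-1.4 -1.6 0 0 0 0 255;0 0 -8 0 0 0 255;0 0 -8 0 0 0 255;0 0 -8 0 0 0 255;0 0 -8 0 0 0 255;0 0 -8 0 0 0 255;0 0 0 0 0 0 255;0 0 0 0 0 0 255")

```text
time: 12.0
position: [0.6438, -0.0026, 0.1271]
tool_rot: [2.288, 2.151, 0.001]
ft_force: [-0.8, -0.3, 5.1]
grip_width: 0.186
grip_force: 25.0
```

Call:
move_arm(increments="0 0 -1 0 0 0 255;0 0 -1 0 0 0 255;0 0 0 0 0 0 255;0 0 0 0 0 0 255;0 0 0 0 0 0 255;0 0 0 0 0 0 255;0 0 0 0 0 0 255;0 0 0 0 0 0 255")

```text
time: 12.67
position: [0.6439, -0.0025, 0.1269]
tool_rot: [2.288, 2.151, 0.001]
ft_force: [-5.1, -0.4, 13.0]
grip_width: 0.184
grip_force: 25.0
```

Call:
move_arm(increments="0 0 0 0 0 0 0;0 0 0 0 0 0 0;0 0 0 0 0 0 0;0 0 0 0 0 0 0;0 0 0 0 0 0 0;0 0 0 0 0 0 0;0 0 0 0 0 0 0;0 0 0 0 0 0 0")

```text
time: 13.33
position: [0.6432, -0.0027, 0.1242]
tool_rot: [-2.289, -2.152, 0.0]
ft_force: [-0.0, 0.4, 0.9]
grip_width: 0.705
grip_force: 0.0
```

Call:
move_arm(increments="0 0 0 0 0 0 0;0 0 0 0 0 0 0;0 0 0 0 0 0 0;0 0 0 0 0 0 0;0 0 0 0 0 0 0;0 0 0 0 0 0 0;0 0 0 0 0 0 0;0 0 0 0 0 0 0")

```text
time: 14.0
position: [0.6433, -0.0027, 0.1246]
tool_rot: [2.289, 2.152, -0.0]
ft_force: [-1.1, -0.2, 0.4]
grip_width: 0.995
grip_force: 0.0
```

Call:
move_arm(increments="0 0 5 0 0 0 0;0 0 10 0 0 0 0;0 0 15 0 0 0 0;0 0 15 0 0 0 0;0 0 15 0 0 0 0;0 0 20 0 0 0 0;0 0 10 0 0 0 0;0 0 0 0 0 0 0")

```text
time: 14.67
position: [0.6451, -0.0022, 0.2183]
tool_rot: [2.286, 2.149, 0.006]
ft_force: [0.2, 0.1, -0.5]
grip_width: 0.999
grip_force: 0.0
```

```bash
python3 - <<'E'
from h import *
p=ctrl.get_image("wrist"); p=ctrl.get_image("wrist"); save(p,"w5"); a=plate(p); tagfit(p,"yellow",a,.112); pose(a)
E
```

```text
plate [0.06626829 0.65320762] 2026 z 0.11311667803044229 s range -0.0416613649704636 0.1844135700117047 n half [-0.00215311  0.00215459]
red ([-17.4, -10.6, -4.0], 133)
yellow None
green ([85.6, 92.8, 99.9], 196)
blue None
black ([137.7, 144.2, 151.5], 225)
yellow 0.61 handle s ([31.2, 42.1, 50.2], 1155) pod s ([25.2, 52.0, 56.1], 610) top z ([35.8, 45.8, 50.9], 848) fixed d ([-16.2, -13.9, -11.6], 305) pod d ([-19.3, -10.6, -1.9], 629)
TCP [ 0.6427 -0.0029  0.2133] y az -3.53 tool z [-0.002  0.    -1.   ]
  s 39.6 d -10.3 mm
```

View pics/w5.png

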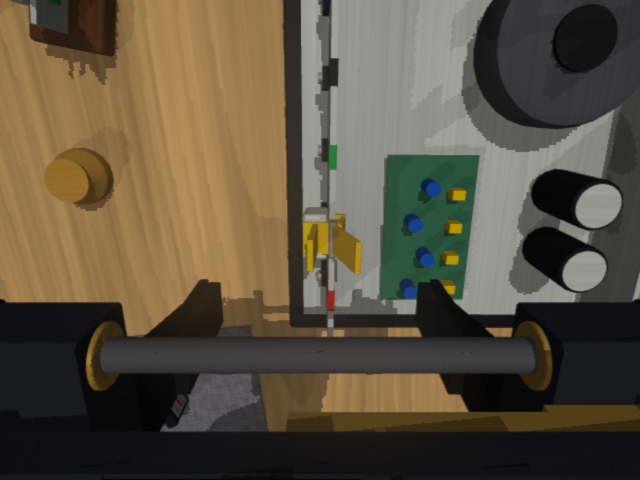

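Wrist picture: yellow tag clipped at (325,240), with s=40.7 against a target of 41. Its handle is about 3 mm forward at the top (a tilt of about 4°), so I'll re-pinch it nearer the plate, let it flush up and release.

Call:
move_arm(increments="3 0.6 -15 0 0 0 0;2.6 0 -20 0 0 0 0;0 0 -20 0 0 0 0;0 0 -20 0 0 0 0;0 0 -12 0 0 0 0;0 0 0 0 0 0 200;0 0 0 0 0 0 200;0 0 0 0 0 0 200")

```text
time: 15.68
position: [0.6496, -0.0018, 0.1284]
tool_rot: [2.288, 2.151, 0.002]
ft_force: [-0.4, 0.7, 0.3]
grip_width: 0.853
grip_force: 0.0
```

Call:
move_arm(increments="0 0 0 0 0 0 255;0 0 0 0 0 0 255;0 0 0 0 0 0 255;0 0 0 0 0 0 255;0 0 0 0 0 0 255;0 0 0 0 0 0 255;0 0 0 0 0 0 255;0 0 0 0 0 0 255")

```text
time: 16.35
position: [0.6488, -0.0021, 0.1288]
tool_rot: [2.289, 2.152, -0.001]
ft_force: [-4.6, -0.3, 10.8]
grip_width: 0.248
grip_force: 8.9
```

Call:
move_arm(increments="0 0 0 0 0 0 255;0 0 0 0 0 0 255;0 0 0 0 0 0 255;0 0 0 0 0 0 255;0 0 0 0 0 0 255;0 0 0 0 0 0 255;0 0 -0.5 0 0 0 255;0 0 0 0 0 0 255")

```text
time: 17.02
position: [0.6487, -0.0019, 0.1295]
tool_rot: [2.288, 2.152, -0.001]
ft_force: [-5.2, -1.2, 11.5]
grip_width: 0.184
grip_force: 25.0
```

Call:
move_arm(increments="0 0 0 0 0 0 0;0 0 0 0 0 0 0;0 0 0 0 0 0 0;0 0 0 0 0 0 0;0 0 0 0 0 0 0;0 0 0 0 0 0 0;0 0 0 0 0 0 0;0 0 0 0 0 0 0")

```text
time: 17.68
position: [0.6488, -0.0021, 0.1268]
tool_rot: [-2.289, -2.152, 0.0]
ft_force: [0.8, -0.9, 0.2]
grip_width: 0.706
grip_force: 0.0
```

Call:
move_arm(increments="0 0 0 0 0 0 0;0 0 0 0 0 0 0;0 0 0 0 0 0 0;0 0 5 0 0 0 0;0 0 15 0 0 0 0;0 0 20 0 0 0 0;0 0 25 0 0 0 0;0 0 20 0 0 0 0")

```text
time: 18.35
position: [0.6492, -0.002, 0.2141]
tool_rot: [2.288, 2.152, 0.001]
ft_force: [1.4, 0.5, 0.3]
grip_width: 0.999
grip_force: 0.0
```

```bash
python3 - <<'E'
from h import *
pose()
p=ctrl.get_image("wrist"); a=plate(p); tagfit(p,"yellow",a,.112); pose(a)
E
```

```text
TCP [ 0.6502 -0.0018  0.2147] y az -3.53 tool z [ 0.001 -0.    -1.   ]
plate [0.06550153 0.65329081] 2022 z 0.11313523624544225 s range -0.03948372922495754 0.18419442717551623 n half [-0.00212654  0.0022679 ]
red ([-17.4, -10.3, -4.5], 121)
yellow None
green ([85.0, 92.2, 99.2], 199)
blue None
black ([137.2, 144.0, 150.7], 207)
yellow 0.61 handle s ([30.8, 41.7, 49.8], 1173) pod s ([26.1, 52.4, 55.8], 573) top z ([35.6, 45.9, 50.7], 833) fixed d ([-15.5, -13.2, -11.1], 323) pod d ([-19.2, -10.9, -2.4], 580)
TCP [ 0.6483 -0.0023  0.2109] y az -3.53 tool z [-0.002  0.    -1.   ]
  s 40.1 d -4.8 mm
```

Call:
move_arm(increments="4 0 -20 0 0 0 0;4 0 -25 0 0 0 0;4 0 -25 0 0 0 0;6 0 -15 0 0 0 0;6 0 0 0 0 0 0;4 -2 0 0 0 0 0;2 0 0 0 0 0 0;2 0 0 0 0 0 0")

```text
time: 19.52
position: [0.6824, -0.0041, 0.1289]
tool_rot: [2.288, 2.15, 0.003]
ft_force: [-1.5, 0.0, 0.2]
grip_width: 1.001
grip_force: 0.1
```

Call:
move_arm(increments="2 0 0 0 0 0 0;2 0 0 0 0 0 0;0 0 0 0 0 0 0;0 0 0 0 0 0 0;0 0 0 0 0 0 0;0 0 0 0 0 0 0;0 0 0 0 0 0 0;0 0 0 0 0 0 0")

```text
time: 20.18
position: [0.685, -0.0041, 0.1271]
tool_rot: [2.289, 2.152, 0.0]
ft_force: [-1.1, 0.1, 0.8]
grip_width: 0.997
grip_force: 0.2
```

Call:
move_arm(increments="-6 0 0 0 0 0 0;-10 0 0 0 0 0 0;-10 0 10 0 0 0 0;-10 0 20 0 0 0 0;0 2 25 0 0 0 0;0 0 25 0 0 0 0;0 0 5 0 0 0 0;0 0 0 0 0 0 0")

```text
time: 20.85
position: [0.65, -0.0019, 0.2146]
tool_rot: [2.286, 2.149, 0.005]
ft_force: [-0.2, 0.0, -0.2]
grip_width: 0.999
grip_force: 0.0
```

```bash
python3 - <<'E'
from h import *
pose()
p=ctrl.get_image("wrist"); a=plate(p); tagfit(p,"yellow",a,.112); pose(a)
p=ctrl.get_image("side"); save(p,"s5",(200,180,340,285)); a=plate(p); tagfit(p,"yellow",a,.112); tagfit(p,"blue",[.2532,.4104],.06)
p=ctrl.get_image("scene"); a=plate(p); tagfit(p,"yellow",a,.112)
E
```

```text
TCP [ 0.6482 -0.0024  0.2107] y az -3.54 tool z [-0.003 -0.    -1.   ]
plate [0.06593994 0.65330331] 2037 z 0.11311673652271342 s range -0.037756336372293295 0.1828476110414147 n half [-0.00215035  0.00206715]
red ([-16.9, -10.2, -4.2], 122)
yellow None
green ([85.2, 92.7, 99.8], 206)
blue None
black ([137.9, 144.7, 151.3], 217)
yellow 0.82 handle s ([31.6, 42.2, 50.1], 1278) pod s ([25.4, 54.0, 56.0], 491) top z ([35.6, 46.0, 49.7], 856) fixed d ([-12.1, -9.8, -8.1], 289) pod d ([-17.9, -9.3, -1.4], 506)
TCP [ 0.6486 -0.0022  0.2112] y az -3.53 tool z [-0.001  0.    -1.   ]
  s 40.5 d -4.5 mm
plate [0.06458442 0.65361952] 234 z 0.11310067817535363 s range -0.05474831186305036 0.23793820200089918 n half [-0.00313886  0.00337287]
red ([-17.4, -12.6, -4.6], 14)
yellow None
green ([86.4, 92.2, 97.2], 9)
blue ([190.2, 195.0, 200.9], 16)
black None
yellow 0.79 handle s ([27.4, 40.8, 49.5], 127) pod s ([24.0, 48.1, 56.6], 88) top z ([35.3, 42.5, 52.1], 68) fixed d ([-13.3, -10.7, -7.3], 34) pod d ([-19.2, -15.5, -1.3], 92)
blue none
plate [0.06505172 0.65545605] 267 z 0.11146911377656421 s range -0.02331875374335746 0.23803343895089307 n half [-0.00300512  0.00269075]
red ([-17.6, -11.6, -5.2], 18)
yellow ([6.2, 50.4, 51.7], 5)
green ([85.9, 92.0, 99.1], 22)
blue ([189.9, 197.0, 203.3], 25)
black ([137.4, 143.9, 150.7], 24)
yellow 0.66 handle s ([31.8, 45.1, 51.4], 93) pod s ([26.1, 53.9, 57.2], 86) top z ([35.3, 44.0, 48.5], 51) fixed d ([-12.6, -9.6, -7.3], 48) pod d ([-19.0, -9.7, -0.8], 91)
```

View pics/s5.png

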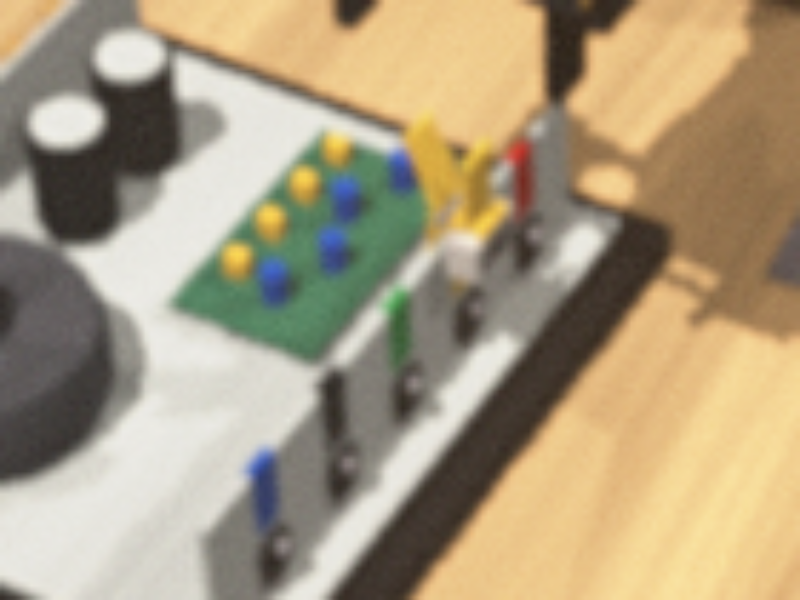

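Side picture: the yellow tag stands upright over its tape at (460,215). The push against the fixed handle works, so I'll include it for each tag. Next is green.

Call:
move_arm(increments="-25 23 -5 0 0 -1.4 0;-25 23 -6 0 0 -1.4 0;-25 23 -6 0 0 -1.4 0;-25 23 -6 0 0 -1.3 0;-25 23 -6 0 0 -1.3 0;-24 23 -6 0 0 -1.3 0;-24 23 -6 0 0 -1.3 0;-24 22.5 -6 0 0 -1.3 0")

```text
time: 22.27
position: [0.4507, 0.1825, 0.165]
tool_rot: [2.48, 1.927, 0.001]
ft_force: [0.4, 0.0, 0.6]
grip_width: 1.001
grip_force: 0.0
```

```bash
python3 - <<'E'
from h import *
a=[.2532,.4104]
ctrl.get_image("wrist");ctrl.get_image("wrist")
pose(a)
p=ctrl.get_image("wrist"); tagfit(p,"green",a,.06); tagfit(p,"black",a,.06)
E
```

```text
TCP [0.4524 0.1811 0.1654] y az -14.3 tool z [ 0.001 -0.    -1.   ]
  s 286.6 d -3.7 mm
green 0.74 handle s ([276.6, 287.3, 295.2], 1173) pod s ([271.2, 299.2, 301.3], 464) top z ([35.4, 46.2, 49.8], 773) fixed d ([-11.9, -10.1, -8.0], 248) pod d ([-17.7, -9.2, -1.4], 491)
black 0.68 handle s ([326.1, 336.0, 345.2], 1352) pod s ([320.1, 347.0, 351.2], 410) top z ([35.8, 46.4, 49.9], 935) fixed d ([-12.3, -10.1, -8.1], 314) pod d ([-18.2, -9.8, -1.5], 422)
```

Call:
move_arm(increments="0 -0.5 -20 0 0 0 0;0 0 -25 0 0 0 0;0 0 -25 0 0 0 0;0 0 -20 0 0 0 0;0 0 0 0 0 0 150;0 0 0 0 0 0 200;0 0 0 0 0 0 255;0 0 0 0 0 0 255")

```text
time: 23.38
position: [0.4533, 0.1813, 0.0766]
tool_rot: [2.479, 1.928, 0.004]
ft_force: [0.3, -0.3, 0.7]
grip_width: 0.78
grip_force: 0.0
```

Call:
move_arm(increments="0 0 0 0 0 0 255;0 0 0 0 0 0 255;0 0 0 0 0 0 255;0 0 0 0 0 0 255;0 0 0 0 0 0 255;0 0 0 0 0 0 255;0 0 0 0 0 0 255;0 0 0 0 0 0 255")

```text
time: 24.05
position: [0.4515, 0.1819, 0.0766]
tool_rot: [-2.479, -1.929, 0.001]
ft_force: [-5.0, -1.4, 14.1]
grip_width: 0.184
grip_force: 25.0
```

Call:
move_arm(increments="0 0 0 0 0 0 255;0 0 0 0 0 0 255;0 0 0 0 0 0 255;0 0 0 0 0 0 255;0 0 0 0 0 0 255;0 0 0 0 0 0 255;0 0 0 0 0 0 255;0 0 0 0 0 0 255")

```text
time: 24.72
position: [0.4515, 0.1818, 0.0766]
tool_rot: [-2.479, -1.93, 0.001]
ft_force: [-5.6, -0.4, 13.6]
grip_width: 0.185
grip_force: 25.0
```

Call:
move_arm(increments="0 0 7 0 0 0 255;0 0 10 0 0 0 255;0 0 10 0 0 0 255;0 0 15 0 0 0 255;0 0 20 0 0 0 255;0 0 20 0 0 0 255;0 0 20 0 0 0 255;0 0 23 0 0 0 255")

```text
time: 25.38
position: [0.4515, 0.1808, 0.2013]
tool_rot: [2.479, 1.929, -0.001]
ft_force: [0.2, -0.4, -0.3]
grip_width: 0.181
grip_force: 25.0
```

Call:
move_arm(increments="24.6 -16.4 0 0 0 1.3 255;24.6 -16.4 0 0 0 1.3 255;24.6 -16.4 0 0 0 1.3 255;24.6 -16.4 0 0 0 1.3 255;24.6 -16.4 0 0 0 1.3 255;24.6 -16.4 0 0 0 1.3 255;24.6 -16.4 0 0 0 1.3 255;24.4 -16.2 0 0 0 1.3 255")

```text
time: 26.05
position: [0.6497, 0.0485, 0.2006]
tool_rot: [2.294, 2.146, 0.0]
ft_force: [-0.1, 0.3, -0.0]
grip_width: 0.18
grip_force: 25.0
```

```bash
python3 - <<'E'
from h import *
a=[.0660,.6533]
ctrl.get_image("wrist");ctrl.get_image("wrist")
pose(a); pose(a)
E
```

```text
TCP [0.6482 0.0502 0.2002] y az -3.76 tool z [-0.     0.001 -1.   ]
  s 92.8 d -8.4 mm
TCP [0.6479 0.0509 0.2007] y az -3.75 tool z [ 0.001 -0.001 -1.   ]
  s 93.5 d -8.7 mm
```

Call:
move_arm(increments="0 -0.4 -20 0 0 0 255;0 0 -20 0 0 0 255;0 0 -15 0 0 0 255;0 0 -8 0 0 0 255;0 0 -8 0 0 0 255;0 0 -4 0 0 0 255;0 0 0 0 0 0 255;0 0 0 0 0 0 255")

```text
time: 27.22
position: [0.6485, 0.0499, 0.1283]
tool_rot: [2.293, 2.145, -0.0]
ft_force: [-5.8, -0.2, 11.3]
grip_width: 0.185
grip_force: 25.0
```

Call:
move_arm(increments="0 0 0 0 0 0 0;0 0 0 0 0 0 0;0 0 0 0 0 0 0;0 0 0 0 0 0 0;0 0 0 0 0 0 0;0 0 0 0 0 0 0;0 0 0 0 0 0 0;0 0 0 0 0 0 0")

```text
time: 27.88
position: [0.6484, 0.0495, 0.1248]
tool_rot: [-2.294, -2.146, 0.001]
ft_force: [-0.8, -0.0, 0.4]
grip_width: 0.709
grip_force: 0.0
```

Call:
move_arm(increments="0 0 0 0 0 0 0;0 0 0 0 0 0 0;0 0 0 0 0 0 0;0 0 0 0 0 0 0;8 -0.6 0 0 0 0 0;8 -0.6 0 0 0 0 0;8 -0.6 0 0 0 0 0;8 -0.6 0 0 0 0 0")

```text
time: 28.55
position: [0.6817, 0.0468, 0.125]
tool_rot: [2.295, 2.145, 0.0]
ft_force: [-0.3, -0.1, 1.1]
grip_width: 1.002
grip_force: 0.0
```

Call:
move_arm(increments="3 -0.2 0 0 0 0 0;2 0 0 0 0 0 0;2 0 0 0 0 0 0;1 0 0 0 0 0 0;0 0 0 0 0 0 0;0 0 0 0 0 0 0;0 0 0 0 0 0 0;0 0 0 0 0 0 0")

```text
time: 29.22
position: [0.6883, 0.047, 0.1251]
tool_rot: [-2.294, -2.146, 0.0]
ft_force: [-0.2, 0.4, 0.0]
grip_width: 1.002
grip_force: 0.3
```

Call:
move_arm(increments="-6 0 0 0 0 0 0;-10 0 0 0 0 0 0;-10 0.6 10 0 0 0 0;-10 0.6 20 0 0 0 0;0 0.7 25 0 0 0 0;0 0.7 25 0 0 0 0;0 0 8 0 0 0 0;0 0 0 0 0 0 0")

```text
time: 29.88
position: [0.6538, 0.0499, 0.2161]
tool_rot: [2.292, 2.143, 0.006]
ft_force: [-0.2, 0.4, 0.0]
grip_width: 0.997
grip_force: 0.0
```

```bash
python3 - <<'E'
from h import *
a=[.0660,.6533]
ctrl.get_image("wrist")
pose(a)
p=ctrl.get_image("wrist"); a=plate(p); tagfit(p,"green",a,.112)
E
```

```text
TCP [0.6517 0.049  0.2112] y az -3.84 tool z [-0.003 -0.    -1.   ]
  s 91.8 d -4.9 mm
plate [0.06494832 0.65326671] 2067 z 0.11311130279347836 s range -0.05263659744579616 0.23452056075645836 n half [-0.00235314  0.0021298 ]
red None
yellow ([49.6, 50.2, 50.6], 9)
green None
blue ([188.9, 195.8, 202.9], 244)
black ([137.2, 144.4, 150.7], 185)
green 0.71 handle s ([81.2, 92.0, 100.3], 1318) pod s ([75.2, 103.7, 106.2], 531) top z ([35.8, 46.3, 49.7], 869) fixed d ([-11.9, -10.1, -8.4], 281) pod d ([-18.4, -10.3, -1.7], 547)
```

Call:
move_arm(increments="-23.5 22.5 -5 0 0 -1.3 0;-23.5 22.5 -5 0 0 -1.3 0;-23.5 22.5 -6 0 0 -1.3 0;-23.5 22.5 -6 0 0 -1.3 0;-23.5 22.5 -6 0 0 -1.3 0;-23.5 22.5 -6 0 0 -1.3 0;-23.5 22.5 -6 0 0 -1.3 0;-23.5 22.5 -6 0 0 -1.3 0")

```text
time: 30.9
position: [0.463, 0.2302, 0.1663]
tool_rot: [2.481, 1.928, -0.001]
ft_force: [0.2, 0.5, -0.2]
grip_width: 1.001
grip_force: 0.0
```

```bash
python3 - <<'E'
from h import *
a=[.2532,.4104]
ctrl.get_image("wrist");ctrl.get_image("wrist")
pose(a)
p=ctrl.get_image("wrist"); tagfit(p,"black",a,.06); tagfit(p,"blue",a,.06); pose(a)
E
```

```text
TCP [0.4648 0.2291 0.1669] y az -14.31 tool z [ 0. -0. -1.]
  s 336.1 d -3.5 mm
black 0.74 handle s ([326.5, 337.1, 345.3], 1195) pod s ([320.8, 348.6, 351.4], 450) top z ([35.7, 46.3, 49.8], 810) fixed d ([-12.3, -10.3, -8.2], 288) pod d ([-17.7, -8.9, -1.9], 478)
blue 0.57 handle s ([377.7, 387.5, 396.8], 1339) pod s ([371.1, 398.2, 402.9], 386) top z ([35.9, 46.4, 49.9], 937) fixed d ([-12.1, -10.3, -8.3], 294) pod d ([-18.3, -9.5, -1.9], 404)
TCP [0.465 0.229 0.167] y az -14.28 tool z [-0.  0. -1.]
  s 336.1 d -3.2 mm
```

Call:
move_arm(increments="-1 0 -20 0 0 0 0;0 0 -25 0 0 0 0;0 0 -25 0 0 0 0;0 0 -21 0 0 0 0;0 0 0 0 0 0 150;0 0 0 0 0 0 200;0 0 0 0 0 0 255;0 0 0 0 0 0 255")

```text
time: 32.22
position: [0.4647, 0.2301, 0.0777]
tool_rot: [2.479, 1.928, 0.004]
ft_force: [-0.1, 1.0, 0.4]
grip_width: 0.78
grip_force: 0.0
```

Call:
move_arm(increments="0 0 0 0 0 0 255;0 0 0 0 0 0 255;0 0 0 0 0 0 255;0 0 0 0 0 0 255;0 0 0 0 0 0 255;0 0 0 0 0 0 255;0 0 0 0 0 0 255;0 0 0 0 0 0 255")

```text
time: 32.88
position: [0.4635, 0.2305, 0.0777]
tool_rot: [-2.479, -1.93, -0.0]
ft_force: [-4.6, -1.8, 12.7]
grip_width: 0.186
grip_force: 25.0
```

Call:
move_arm(increments="0 0 0 0 0 0 255;0 0 0 0 0 0 255;0 0 10 0 0 0 255;0 0 10 0 0 0 255;0 0 15 0 0 0 255;0 0 30 0 0 0 255;0 0 30 0 0 0 255;0 0 30 0 0 0 255")

```text
time: 33.55
position: [0.463, 0.2295, 0.2026]
tool_rot: [-2.479, -1.929, 0.001]
ft_force: [-0.3, -0.7, 0.0]
grip_width: 0.182
grip_force: 25.0
```

Call:
move_arm(increments="23.5 -15.8 0 0 0 1.3 255;23.5 -15.8 0 0 0 1.3 255;23.5 -15.8 0 0 0 1.3 255;23.5 -15.8 0 0 0 1.3 255;23.5 -15.8 0 0 0 1.3 255;23.5 -15.8 0 0 0 1.3 255;23.3 -15.7 0 0 0 1.3 255;23.3 -15.7 0 0 0 1.3 255")

```text
time: 34.22
position: [0.6521, 0.1021, 0.2014]
tool_rot: [-2.294, -2.147, 0.0]
ft_force: [-0.4, 0.4, -0.1]
grip_width: 0.182
grip_force: 25.0
```

```bash
python3 - <<'E'
from h import *
a=[.0660,.6533]
ctrl.get_image("wrist");ctrl.get_image("wrist")
pose(a); pose(a)
E
```

```text
TCP [0.6507 0.1037 0.2011] y az -3.75 tool z [-0.     0.001 -1.   ]
  s 146.4 d -9.4 mm
TCP [0.6504 0.1044 0.2016] y az -3.75 tool z [ 0.001 -0.    -1.   ]
  s 147.0 d -9.7 mm
```

Call:
move_arm(increments="1 -1 -20 0 0 0 255;0 0 -20 0 0 0 255;0 0 -16 0 0 0 255;0 0 -8 0 0 0 255;0 0 -8 0 0 0 255;0 0 -4 0 0 0 255;0 0 0 0 0 0 255;0 0 0 0 0 0 255")

```text
time: 35.38
position: [0.6522, 0.1029, 0.1291]
tool_rot: [2.293, 2.145, 0.001]
ft_force: [-6.5, -1.8, 14.2]
grip_width: 0.179
grip_force: 25.0
```

Call:
move_arm(increments="0 0 0 0 0 0 0;0 0 0 0 0 0 0;0 0 0 0 0 0 0;0 0 0 0 0 0 0;0 0 0 0 0 0 0;0 0 0 0 0 0 0;0 0 0 0 0 0 0;0 0 0 0 0 0 0")

```text
time: 36.05
position: [0.652, 0.1023, 0.1248]
tool_rot: [-2.294, -2.146, 0.001]
ft_force: [1.1, -0.3, -0.1]
grip_width: 0.707
grip_force: 0.0
```

Call:
move_arm(increments="0 0 0 0 0 0 0;0 0 0 0 0 0 0;0 0 0 0 0 0 0;0 0 0 0 0 0 0;8 -0.6 0 0 0 0 0;8 -0.6 0 0 0 0 0;8 -0.6 0 0 0 0 0;8 -0.6 0 0 0 0 0")

```text
time: 36.72
position: [0.6853, 0.0996, 0.125]
tool_rot: [2.295, 2.145, 0.0]
ft_force: [0.9, 0.3, 0.0]
grip_width: 0.998
grip_force: 0.0
```

Call:
move_arm(increments="3 -0.2 0 0 0 0 0;2 0 0 0 0 0 0;2 0 0 0 0 0 0;1 0 0 0 0 0 0;0 0 0 0 0 0 0;0 0 0 0 0 0 0;0 0 0 0 0 0 0;0 0 0 0 0 0 0")

```text
time: 37.38
position: [0.6918, 0.0998, 0.125]
tool_rot: [-2.294, -2.146, 0.0]
ft_force: [-1.4, 0.1, -0.6]
grip_width: 1.003
grip_force: 0.5
```

Call:
move_arm(increments="-6 0 0 0 0 0 0;-10 0 0 0 0 0 0;-10 0.6 10 0 0 0 0;-10 0.6 20 0 0 0 0;0 0.7 25 0 0 0 0;0 0.7 25 0 0 0 0;0 0 8 0 0 0 0;0 0 0 0 0 0 0")

```text
time: 38.05
position: [0.6574, 0.1029, 0.2162]
tool_rot: [2.292, 2.143, 0.007]
ft_force: [-0.4, 0.6, 0.0]
grip_width: 1.001
grip_force: 0.0
```

```bash
python3 - <<'E'
from h import *
a=[.0660,.6533]
ctrl.get_image("wrist")
pose(a)
p=ctrl.get_image("wrist"); a=plate(p); tagfit(p,"black",a,.112);tagfit(p,"green",a,.112)
E
```

```text
TCP [0.6554 0.1018 0.2112] y az -3.84 tool z [-0.003 -0.001 -1.   ]
  s 144.7 d -4.7 mm
plate [0.06668445 0.65313278] 1233 z 0.1130717547868424 s range -0.0027424316253939337 0.23775010150598733 n half [-0.00220949  0.00227023]
red None
yellow None
green ([101.6, 102.1, 102.4], 10)
blue ([189.9, 197.1, 204.0], 200)
black ([155.1, 155.1, 155.2], 5)
black 0.81 handle s ([135.6, 146.4, 154.6], 1286) pod s ([129.1, 157.9, 160.3], 476) top z ([35.7, 46.3, 49.7], 872) fixed d ([-12.1, -9.9, -8.2], 281) pod d ([-18.3, -10.0, -1.4], 494)
green 0.79 handle s ([85.0, 98.5, 101.7], 763) pod s ([77.6, 106.4, 107.5], 532) top z ([35.4, 43.4, 49.1], 367) fixed d ([-12.1, -9.9, -8.1], 143) pod d ([-18.3, -10.4, -1.3], 549)
```

Call:
move_arm(increments="-22.4 22 -5 0 0 -1.3 0;-22.4 22 -5 0 0 -1.3 0;-22.4 22 -6 0 0 -1.3 0;-22.4 22 -6 0 0 -1.3 0;-22.4 22 -6 0 0 -1.3 0;-22.4 22 -6 0 0 -1.3 0;-22.4 22 -6 0 0 -1.3 0;-22.4 22 -6 0 0 -1.3 0")

```text
time: 39.12
position: [0.4756, 0.279, 0.1665]
tool_rot: [2.481, 1.927, -0.0]
ft_force: [0.4, 1.4, -0.3]
grip_width: 1.001
grip_force: 0.0
```

```bash
python3 - <<'E'
from h import *
a=[.2532,.4104]
ctrl.get_image("wrist");ctrl.get_image("wrist")
pose(a)
p=ctrl.get_image("wrist"); tagfit(p,"blue",a,.06); pose(a)
E
```

```text
TCP [0.4772 0.2779 0.167 ] y az -14.32 tool z [ 0. -0. -1.]
  s 386.6 d -3.4 mm
blue 0.6 handle s ([377.7, 388.7, 397.1], 1222) pod s ([372.0, 400.1, 403.1], 503) top z ([35.7, 46.2, 49.8], 815) fixed d ([-12.1, -10.2, -8.3], 279) pod d ([-18.2, -9.8, -1.1], 529)
TCP [0.4777 0.2776 0.1671] y az -14.31 tool z [-0.  0. -1.]
  s 386.3 d -2.9 mm
```

Call:
move_arm(increments="-1 1 -20 0 0 0 0;0 0 -25 0 0 0 0;0 0 -25 0 0 0 0;0 0 -21 0 0 0 0;0 0 0 0 0 0 150;0 0 0 0 0 0 200;0 0 0 0 0 0 255;0 0 0 0 0 0 255")

```text
time: 40.38
position: [0.4771, 0.2801, 0.0778]
tool_rot: [2.479, 1.929, 0.005]
ft_force: [1.2, -0.5, 0.1]
grip_width: 0.78
grip_force: 0.0
```

Call:
move_arm(increments="0 0 0 0 0 0 255;0 0 0 0 0 0 255;0 0 0 0 0 0 255;0 0 0 0 0 0 255;0 0 0 0 0 0 255;0 0 0 0 0 0 255;0 0 0 0 0 0 255;0 0 0 0 0 0 255")

```text
time: 41.05
position: [0.4759, 0.2803, 0.0779]
tool_rot: [2.479, 1.93, 0.001]
ft_force: [-4.6, -1.7, 12.5]
grip_width: 0.185
grip_force: 25.1
```

Call:
move_arm(increments="0 0 0 0 0 0 255;0 0 0 0 0 0 255;0 0 10 0 0 0 255;0 0 10 0 0 0 255;0 0 15 0 0 0 255;0 0 30 0 0 0 255;0 0 30 0 0 0 255;0 0 30 0 0 0 255")

```text
time: 41.72
position: [0.4754, 0.2792, 0.2026]
tool_rot: [-2.479, -1.93, 0.001]
ft_force: [1.5, -0.2, -0.5]
grip_width: 0.181
grip_force: 25.0
```

Call:
move_arm(increments="22.3 -15.6 0 0 0 1.3 255;22.3 -15.6 0 0 0 1.3 255;22.3 -15.6 0 0 0 1.3 255;22.3 -15.6 0 0 0 1.3 255;22.3 -15.6 0 0 0 1.3 255;22.3 -15.5 0 0 0 1.3 255;22.3 -15.5 0 0 0 1.3 255;22.3 -15.5 0 0 0 1.3 255")

```text
time: 42.38
position: [0.6553, 0.1537, 0.2014]
tool_rot: [-2.294, -2.147, 0.0]
ft_force: [0.6, 0.3, -0.1]
grip_width: 0.187
grip_force: 25.0
```

```bash
python3 - <<'E'
from h import *
a=[.0660,.6533]
ctrl.get_image("wrist");ctrl.get_image("wrist")
pose(a); pose(a)
E
```

```text
TCP [0.6539 0.1553 0.2011] y az -3.74 tool z [-0.     0.001 -1.   ]
  s 198.0 d -9.6 mm
TCP [0.6536 0.156  0.2016] y az -3.74 tool z [ 0. -0. -1.]
  s 198.7 d -10.0 mm
```

Call:
move_arm(increments="1 -1.2 -20 0 0 0 255;0 0 -20 0 0 0 255;0 0 -16 0 0 0 255;0 0 -8 0 0 0 255;0 0 -8 0 0 0 255;0 0 -4 0 0 0 255;0 0 0 0 0 0 255;0 0 0 0 0 0 255")

```text
time: 43.55
position: [0.6555, 0.1543, 0.1291]
tool_rot: [2.293, 2.145, 0.002]
ft_force: [-6.3, -2.1, 13.5]
grip_width: 0.184
grip_force: 25.0
```

Call:
move_arm(increments="0 0 0 0 0 0 0;0 0 0 0 0 0 0;0 0 0 0 0 0 0;0 0 0 0 0 0 0;0 0 0 0 0 0 0;0 0 0 0 0 0 0;0 0 0 0 0 0 0;0 0 0 0 0 0 0")

```text
time: 44.22
position: [0.6551, 0.1536, 0.1247]
tool_rot: [-2.294, -2.146, 0.001]
ft_force: [-0.3, -0.8, -0.4]
grip_width: 0.708
grip_force: 0.0
```

Call:
move_arm(increments="0 0 0 0 0 0 0;0 0 0 0 0 0 0;0 0 0 0 0 0 0;0 0 0 0 0 0 0;8 -0.6 0 0 0 0 0;8 -0.6 0 0 0 0 0;8 -0.6 0 0 0 0 0;8 -0.6 0 0 0 0 0")

```text
time: 44.88
position: [0.6886, 0.1508, 0.125]
tool_rot: [2.295, 2.145, 0.0]
ft_force: [-0.3, 0.2, -0.7]
grip_width: 0.999
grip_force: 0.0
```

Call:
move_arm(increments="3 -0.2 0 0 0 0 0;2 0 0 0 0 0 0;2 0 0 0 0 0 0;1 0 0 0 0 0 0;0 0 0 0 0 0 0;0 0 0 0 0 0 0;0 0 0 0 0 0 0;0 0 0 0 0 0 0")

```text
time: 45.55
position: [0.6951, 0.1511, 0.1251]
tool_rot: [-2.294, -2.146, 0.0]
ft_force: [-0.9, 0.1, 0.1]
grip_width: 1.001
grip_force: 0.3
```

Call:
move_arm(increments="-6 0 0 0 0 0 0;-10 0 0 0 0 0 0;-10 0.6 10 0 0 0 0;-10 0.6 20 0 0 0 0;0 0.7 25 0 0 0 0;0 0.7 25 0 0 0 0;0 0 8 0 0 0 0;0 0 0 0 0 0 0")

```text
time: 46.22
position: [0.6604, 0.1544, 0.2162]
tool_rot: [2.292, 2.144, 0.007]
ft_force: [0.2, -0.1, -0.2]
grip_width: 1.0
grip_force: 0.0
```

```bash
python3 - <<'E'
from h import *
a=[.0660,.6533]
ctrl.get_image("wrist")
pose(a)
p=ctrl.get_image("wrist"); a=plate(p); tagfit(p,"blue",a,.112);tagfit(p,"black",a,.112)
p=ctrl.get_image("scene"); save(p,"sc2",(150,130,450,355))
P=cloud(p)
for k in ("scanner","scan_spot","scanner_mid"):
    for q in ctrl.find_in(k,p)[:2]: print(k,np.round(q["centre"],4),q["score"])
r=ctrl.silhouettes("scanner",p)
for q in r[:2]:
    X=P[q["region"]]; X=X[np.isfinite(X[:,0])]; print(q["score"],len(X),X.mean(0),X.min(0),X.max(0))
E
```

```text
TCP [0.6586 0.153  0.2112] y az -3.84 tool z [-0.003 -0.001 -1.   ]
  s 196.0 d -4.8 mm
plate [0.06976909 0.65258213] 706 z 0.11295646607211227 s range 0.051017662174379814 0.24022035216910576 n half [-0.0030084   0.00247805]
red None
yellow None
green None
blue None
black ([156.6, 157.1, 157.3], 19)
blue 0.84 handle s ([189.5, 200.4, 208.4], 1264) pod s ([183.6, 212.1, 214.1], 475) top z ([35.7, 46.3, 49.8], 865) fixed d ([-12.3, -10.0, -8.3], 288) pod d ([-18.3, -9.9, -1.6], 489)
black 0.91 handle s ([138.9, 152.9, 157.0], 848) pod s ([132.1, 161.3, 162.5], 534) top z ([35.3, 43.8, 49.3], 446) fixed d ([-11.7, -9.6, -7.9], 172) pod d ([-18.2, -9.9, -1.3], 557)
scanner [ 0.4282 -0.2235  0.0376] 0.72
scanner [ 0.6623 -0.0059  0.1179] 0.65
scan_spot [ 0.426  -0.2211  0.0392] 0.89
scan_spot [0.6642 0.1122 0.1167] 0.31
scanner_mid [ 0.4283 -0.2145  0.0337] 0.82
scanner_mid [0.4406 0.0581 0.013 ] 0.5
0.97 1218 [ 0.43176618 -0.23722444  0.03429227] [ 0.35990335 -0.34050246 -0.00064106] [ 0.48868172 -0.17157027  0.04959847]
```

View pics/sc2.png

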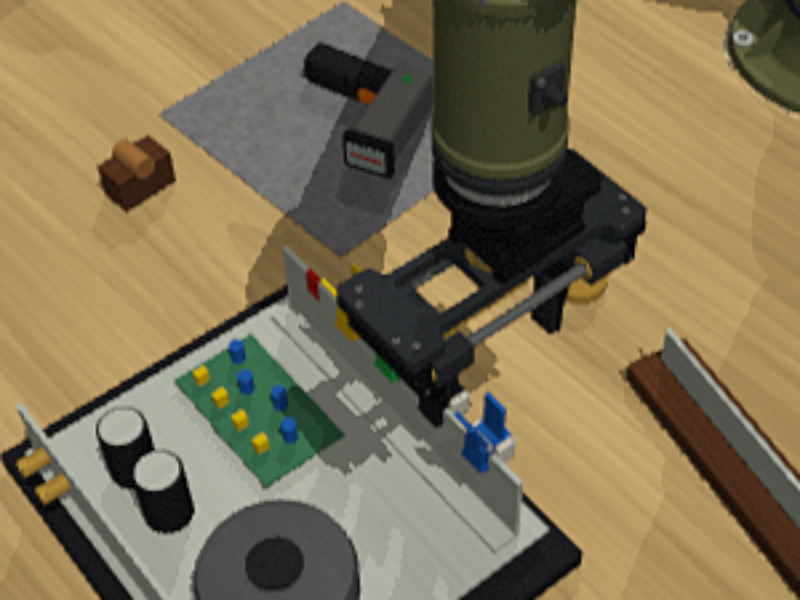

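Scene crop: all four tags are on the plate, and the scanner has been knocked so that its barrel runs (405,80)→(368,155). Moving over it for a close look.

Call:
move_arm(increments="-14 -23 5 0 0 -5.6 0;-14 -23 5 0 0 -5.6 0;-14 -23 5 0 0 -5.6 0;-14 -23 5 0 0 -5.6 0;-14 -23 5 0 0 -5.6 0;-14 -23 5 0 0 -5.6 0;-14 -23 5 0 0 -5.6 0;-14 -23 5 0 0 -5.6 0")

```text
time: 47.53
position: [0.5466, -0.0314, 0.2535]
tool_rot: [2.941, 1.103, 0.001]
ft_force: [0.3, -0.5, 0.1]
grip_width: 1.003
grip_force: 0.0
```

Call:
move_arm(increments="-14 -23 0 0 0 -5.6 0;-14 -23 0 0 0 -5.6 0;-14 -23 0 0 0 -5.6 0;-14 -23 0 0 0 -5.6 0;-14 -23 0 0 0 -5.6 0;-14 -23 0 0 0 -5.6 0;-14 -23 0 0 0 -5.6 0;-14 -23 0 0 0 -5.6 0")

```text
time: 48.2
position: [0.4346, -0.2153, 0.2534]
tool_rot: [3.139, -0.101, 0.001]
ft_force: [0.7, -0.1, -0.8]
grip_width: 0.999
grip_force: 0.0
```

```bash
cat >> h.py <<'E'
def scan(p):
    r=ctrl.silhouettes("scanner",p)
    P=cloud(p); m=r[0]["region"]&np.isfinite(P[...,0])&(P[...,2]>.012)
    X=P[m]; print("scanner score",r[0]["score"],len(X))
    h=(X[:,2]>.040)   # barrel top, higher than the handle
    print("z hist",np.histogram(X[:,2],bins=np.arange(.01,.06,.005))[0])
    B=X[h][:,:2]; (c,wh,an)=cv2.minAreaRect((B*1000).astype(np.float32)); print("barrel rect",np.round(c,1),np.round(wh,1),round(an,2),len(B))
    A=X[:,:2]; (c,wh,an)=cv2.minAreaRect((A*1000).astype(np.float32)); print("all rect",np.round(c,1),np.round(wh,1),round(an,2))
    return r[0]["region"]
E
python3 - <<'E'
from h import *
ctrl.get_image("wrist");ctrl.get_image("wrist")
p=ctrl.get_image("wrist"); save(p,"w6"); scan(p); pose(); st()
E
```

```text
scanner score 0.67 8959
z hist [  73  115  146  282  419 2798 1373 3753    0]
barrel rect [ 441.2 -256. ] [114.  128.7] 23.99 5126
all rect [ 439.2 -261.4] [118.  146.3] 18.9
TCP [ 0.4361 -0.2131  0.2532] y az -93.26 tool z [ 0.  0. -1.]
48.6 [ 0.4361 -0.2131  0.2532] [-3.14   0.089 -0.   ] [ 0.87 -0.03 -0.46  1.78 -0.01  1.38 -1.21] 1.002
```

View pics/w6.png

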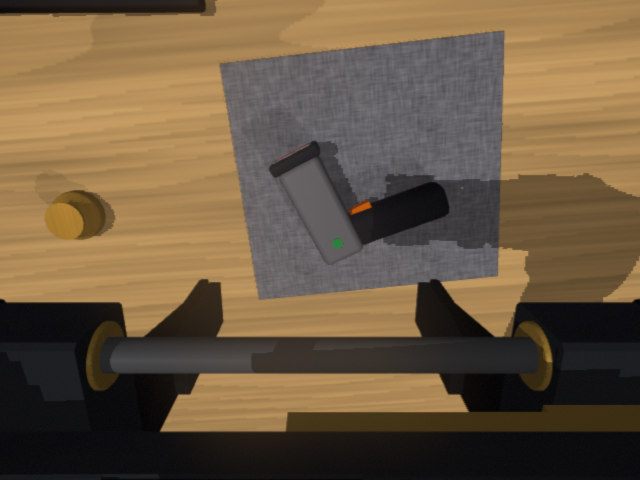

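Wrist picture: scanner on the mat, barrel from (345,255) to nose (295,158) pointing up-left (azimuth about +27°), handle to the right, ending at (445,200). Fitting the barrel.

```bash
cat >> h.py <<'E'
def barrel(p):
    P=cloud(p); m=ctrl.silhouettes("scanner",p)[0]["region"]&np.isfinite(P[...,0])
    F=p["frame"].astype(int); g=m&(P[...,2]>.043)&(F.max(2)>60)&(F.max(2)-F.min(2)<40)
    g=cv2.morphologyEx(g.astype(np.uint8),cv2.MORPH_OPEN,np.ones((5,5)))>0
    n,l,sx,_=cv2.connectedComponentsWithStats(g.astype(np.uint8)); g=l==1+np.argmax(sx[1:,4])
    X=P[g]; c,wh,an=cv2.minAreaRect((X[:,:2]*1000).astype(np.float32)); b=cv2.boxPoints((c,wh,an))
    L=b[1]-b[0]; W=b[2]-b[1]
    if np.hypot(*W)>np.hypot(*L): L,W=W,L
    az=np.degrees(np.arctan2(L[1],L[0])); az=(az+90)%180-90
    print("grey barrel centre",np.round(c,1),"len %.1f wid %.1f az %.2f"%(np.hypot(*L),np.hypot(*W),az),"n",g.sum(),"z",np.median(X[:,2]))
    d=X[:,:2]*1000-c; e=np.array([np.cos(np.radians(az)),np.sin(np.radians(az))]); t=d@e; w=d@[-e[1],e[0]]
    print("t",np.percentile(t,[1,99]),"w",np.percentile(w,[1,99])); return c,az
E
python3 - <<'E'
from h import *
p=ctrl.get_image("wrist"); c,az=barrel(p)
q=ctrl.get_image("scene"); barrel(q)
E
```

```text
grey barrel centre [ 419.4 -221.6] len 101.8 wid 39.7 az 23.30 n 3984 z 0.045748652839215115
t [-48.58500855  49.63723144] w [-19.05754187  19.15689412]Traceback (most recent call last):
  File "<stdin>", line 3, in <module>
  File "h.py", line 66, in barrel
    n,l,sx,_=cv2.connectedComponentsWithStats(g.astype(np.uint8)); g=l==1+np.argmax(sx[1:,4])
                                                                          ~~~~~~~~~^^^^^^^^^^
    return _wrapfunc(a, 'argmax', axis=axis, out=out, **kwds)
    return bound(*args, **kwds)
ValueError: attempt to get argmax of an empty sequence
```

Call:
move_arm(increments="1.2 0.2 -10 0 0 6.6 0;1.2 0.2 -10 0 0 6.6 0;1.2 0.2 -10 0 0 6.6 0;1.2 0.2 -10 0 0 6.7 0;0 0 -25 0 0 0 0;0 0 -30 0 0 0 0;0 0 -25 0 0 0 0;0 0 0 0 0 0 0")

```text
time: 49.47
position: [0.4368, -0.2118, 0.1283]
tool_rot: [-3.072, -0.628, 0.011]
ft_force: [-1.0, 0.3, -0.4]
grip_width: 0.998
grip_force: 0.0
```

```bash
python3 - <<'E'
from h import *
ctrl.get_image("wrist");ctrl.get_image("wrist")
p=ctrl.get_image("wrist"); c,az=barrel(p); pose()
E
```

```text
grey barrel centre [ 420.  -221.4] len 101.2 wid 39.0 az 23.62 n 7389 z 0.04578714048340249
t [-48.67033614  49.53522649] w [-18.40137008  18.27191045]
TCP [ 0.4413 -0.2141  0.1348] y az -66.93 tool z [ 0.002 -0.002 -1.   ]
```

Call:
move_arm(increments="0.3 1.8 -25 0 0 0.3 0;0 0 -30 0 0 0 0;0 0 -30 0 0 0 0;0 0 -25 0 0 0 0;0 0 -8 0 0 0 0;0 0 -3 0 0 0 0;0 0 0 0 0 0 0;0 0 0 0 0 0 100", grip_force=40)

```text
time: 50.53
position: [0.4418, -0.2125, 0.0137]
tool_rot: [3.075, 0.636, 0.003]
ft_force: [0.2, -0.7, 0.3]
grip_width: 0.976
grip_force: 0.0
```

Call:
move_arm(increments="0 0 0 0 0 0 255;0 0 0 0 0 0 255;0 0 0 0 0 0 255;0 0 0 0 0 0 255;0 0 0 0 0 0 255;0 0 0 0 0 0 255;0 0 0 0 0 0 255;0 0 0 0 0 0 255")

```text
time: 51.2
position: [0.4405, -0.2119, 0.0121]
tool_rot: [3.076, 0.636, 0.0]
ft_force: [0.1, 0.2, 0.4]
grip_width: 0.482
grip_force: 40.0
```

Call:
move_arm(increments="0 0 0 0 0 0 255;0 0 0 0 0 0 255;0 0 0 0 0 0 255;0 0 0 0 0 0 255;0 0 5 0 0 0 255;0 0 5 0 0 0 255;0 0 5 0 0 0 255;0 0 5 0 0 0 255")

```text
time: 51.87
position: [0.4404, -0.2117, 0.0325]
tool_rot: [-3.076, -0.636, 0.0]
ft_force: [-0.5, -0.5, -2.6]
grip_width: 0.476
grip_force: 40.0
```

```bash
python3 - <<'E'
from h import *
pose()
p=ctrl.get_image("wrist"); save(p,"w7"); c,az=barrel(p); pose()
E
```

```text
TCP [ 0.4409 -0.212   0.0327] y az -66.63 tool z [ 0.    -0.001 -1.   ]
grey barrel centre [ 454.1 -206. ] len 40.0 wid 26.5 az -65.23 n 6886 z 0.06589160700046408
t [-19.25032091  18.79572058] w [-12.273212    12.71282026]
TCP [ 0.4402 -0.2117  0.0318] y az -66.63 tool z [-0.  0. -1.]
```

View pics/w7.png

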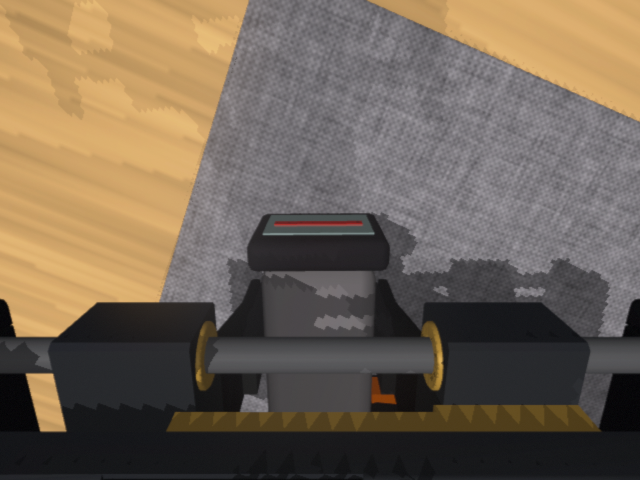

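Wrist picture: scanner gripped by the barrel, nose ahead at (318,240), barrel in line with the tool. Carrying it to the blue label first.

Call:
move_arm(increments="0 0 30 0 0 0 255;0 0 38 0 0 0 255;0 0 37 0 0 0 255;7 32 0 0 0 -2.3 255;7 32 0 0 0 -2.3 255;7 32 0 0 0 -2.3 255;7 32 0 0 0 -2.3 255;7 32 0 0 0 -2.3 255")

```text
time: 53.03
position: [0.4755, -0.0504, 0.1372]
tool_rot: [3.125, 0.321, 0.0]
ft_force: [0.8, -0.4, -2.2]
grip_width: 0.475
grip_force: 40.0
```

Call:
move_arm(increments="7 30.6 0 0 0 -2.3 255;7 30.6 0 0 0 -2.3 255;7 30.6 0 0 0 -2.3 255;7 30.6 0 0 0 -2.3 255;7 30.6 0 0 0 -2.2 255;7 30.6 0 0 0 -2.2 255;7 30.6 0 0 0 -2.2 255;0 0 0 0 0 0 255")

```text
time: 53.7
position: [0.5242, 0.1708, 0.1376]
tool_rot: [-3.134, 0.096, -0.001]
ft_force: [-1.0, 0.8, -2.0]
grip_width: 0.483
grip_force: 40.0
```

```bash
python3 - <<'E'
from h import *
ctrl.get_image("wrist");pose([.066,.6533])
p=ctrl.get_image("wrist"); save(p,"w8"); P=cloud(p); 
X=P[300:330,290:350].reshape(-1,3); T=R.from_rotvec(ctrl.get_state()["tool_rot"]); t=np.array(ctrl.get_state()["position"])
Y=T.inv().apply(P.reshape(-1,3)-t).reshape(480,640,3)
B=Y[270:330,270:365].reshape(-1,3); B=B[np.isfinite(B[:,0])&(np.abs(B[:,2]+.033)<.006)]
A=np.c_[B[:,:2],np.ones(len(B))]; k=np.linalg.lstsq(A,B[:,2],rcond=None)[0]; print("top plane in tool: dz/dx deg, dz/dy deg, z0",np.degrees(k[0]),np.degrees(k[1]),k[2],len(B))
F=p["frame"].astype(int); g=(Y[...,2]>-.041)&(Y[...,2]<-.02)&(Y[...,0]>.012)&(Y[...,0]<.027)
Z=Y[g]; 
for x0,x1 in((.012,.017),(.017,.022),(.022,.027)):
    q=Z[(Z[:,0]>x0)&(Z[:,0]<x1)&(np.abs(Z[:,1])<.03)]; print(x0,np.percentile(q[:,1],[1,99])*1000,len(q))
N=Y[(Y[...,2]>-.045)&(Y[...,2]<-.02)&(Y[...,0]>.025)&(Y[...,0]<.06)&(np.abs(Y[...,1])<.05)]
print("nose x max",np.percentile(N[:,0],[1,99.5]),"y",np.percentile(N[:,1],[.5,99.5]))
for c in("blue","black"):
    r=ctrl.find_in("label_"+c,p); print(c,[(np.round(q["centre"],4),round(q["score"],2)) for q in r[:2]])
E
```

```text
TCP [0.5243 0.1615 0.1367] y az -94.02 tool z [-0.001 -0.001 -1.   ]
  s 195.6 d -139.4 mm
top plane in tool: dz/dx deg, dz/dy deg, z0 2.294553485535034 -0.23101206203104985 -0.03407258479281321 5681
0.012 [-20.7557891   19.76916901] 1391
0.017 [-20.61477008  20.00023171] 1441
0.022 [-20.24353926  19.56004707] 1672
nose x max [0.02519692 0.04008378] y [-0.02456195  0.02360957]
blue [(array([0.6464, 0.1593, 0.1137]), 0.61)]
black [(array([0.6402, 0.1023, 0.1163]), 0.9)]
```

View pics/w8.png

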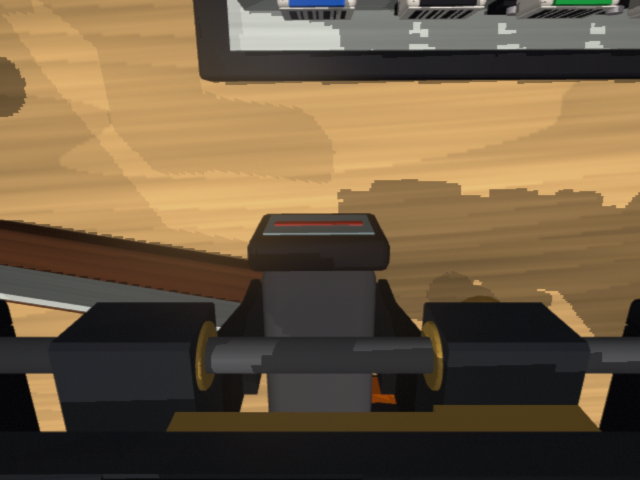

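Wrist picture: scanner held straight, blue label at (317,10) in line with the barrel (column 318). Lowering to label height and holding.

Call:
move_arm(increments="0 1 -15 0 0 0.2 255;0 0 -15 0 0 0 255;0 0 -8 0 0 0 255;0 0 0 0 0 0 255;0 0 0 0 0 0 255;0 0 0 0 0 0 255;0 0 0 0 0 0 255;0 0 0 0 0 0 255")

```text
time: 54.77
position: [0.525, 0.1635, 0.0999]
tool_rot: [-3.14, 0.102, -0.002]
ft_force: [0.5, 0.4, -1.6]
grip_width: 0.479
grip_force: 40.0
```

```bash
python3 - <<'E'
from h import *
pose([.066,.6533])
p=ctrl.get_image("side"); save(p,"s8",(200,160,400,310))
for k in("label_blue","scan_spot"):
    print(k,[(np.round(q["centre"],4),round(q["score"],2)) for q in ctrl.find_in(k,p)[:2]])
E
```

```text
TCP [0.5247 0.1635 0.0995] y az -93.73 tool z [ 0. -0. -1.]
  s 197.7 d -139.1 mm
label_blue [(array([0.6532, 0.1556, 0.1263]), 0.62)]
scan_spot [(array([0.4649, 0.1575, 0.1246]), 0.89)]
```

View pics/s8.png

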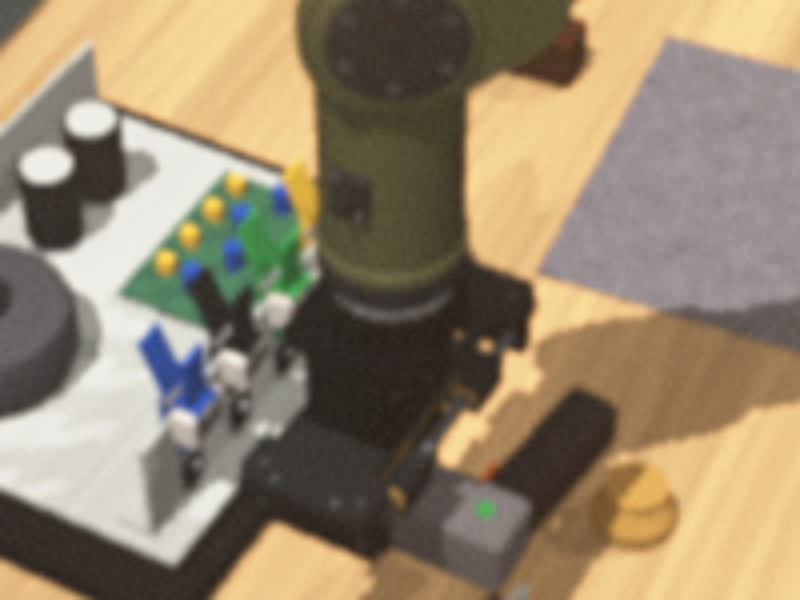

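Side picture: the barrel at (450,520) points at the blue tag (185,425), with the scanner level. Holding here.

Call:
move_arm(increments="0 -0.7 -1 0 0 0 255;0 0 0 0 0 0 255;0 0 0 0 0 0 255;0 0 0 0 0 0 255;0 0 0 0 0 0 255;0 0 0 0 0 0 255;0 0 0 0 0 0 255;0 0 0 0 0 0 255")

```text
time: 55.78
position: [0.5245, 0.1627, 0.0981]
tool_rot: [3.14, -0.102, 0.0]
ft_force: [0.5, -0.7, -1.5]
grip_width: 0.481
grip_force: 40.0
```

Call:
move_arm(increments="0 0 0 0 0 0 255;0 0 0 0 0 0 255;0 0 0 0 0 0 255;0 0 0 0 0 0 255;0 0 0 0 0 0 255;0 0 0 0 0 0 255;0 0 0 0 0 0 255;0 0 0 0 0 0 255")

```text
time: 56.45
position: [0.5245, 0.1627, 0.0981]
tool_rot: [3.14, -0.102, -0.0]
ft_force: [0.3, 0.1, -1.3]
grip_width: 0.48
grip_force: 40.0
```

Call:
move_arm(increments="0 0 0 0 0 0 255;0 0 0 0 0 0 255;0 0 0 0 0 0 255;0 0 0 0 0 0 255;0 0 0 0 0 0 255;0 0 0 0 0 0 255;0 0 0 0 0 0 255;0 0 0 0 0 0 255")

```text
time: 57.12
position: [0.5245, 0.1627, 0.0981]
tool_rot: [3.14, -0.102, -0.0]
ft_force: [0.4, -0.6, -2.5]
grip_width: 0.478
grip_force: 40.0
```

Call:
move_arm(increments="0 0 0 0 0 0 255;0 0 0 0 0 0 255;0 0 0 0 0 0 255;0 0 0 0 0 0 255;0 0 0 0 0 0 255;0 0 0 0 0 0 255;0 0 0 0 0 0 255;0 0 0 0 0 0 255")

```text
time: 57.78
position: [0.5245, 0.1627, 0.0981]
tool_rot: [3.14, -0.102, -0.0]
ft_force: [0.5, -0.6, -2.0]
grip_width: 0.478
grip_force: 40.0
```

```bash
python3 - <<'E'
from h import *
pose([.066,.6533])
p=ctrl.get_image("wrist"); T=R.from_rotvec(ctrl.get_state()["tool_rot"]); t=np.array(ctrl.get_state()["position"])
Y=T.inv().apply(cloud(p).reshape(-1,3)-t).reshape(480,640,3)
B=Y[272:300,275:360].reshape(-1,3); C=Y[375:405,275:360].reshape(-1,3)
for q in(B,C):
    q=q[np.abs(q[:,2]+.033)<.008]; print(np.median(q,0),len(q))
for c in("blue","black","green"):
    r=ctrl.silhouettes("label_"+c,p)
    if r:
        q=cloud(p)[r[0]["region"]]; print(c,r[0]["score"],np.nanmedian(q,0),np.nanpercentile(q,[2,98],axis=0).round(3).tolist())
E
```

```text
TCP [0.5244 0.1627 0.0981] y az -93.73 tool z [-0. -0. -1.]
  s 196.9 d -139.3 mm
[ 0.02273393 -0.00066003 -0.03346853] 2371
[-0.02097976 -0.00073498 -0.03371531] 2543
```

Call:
move_arm(increments="-2 -25 0 0 0 0 255;-2 -32 0 0 0 0 255;-2 -32 0 0 0 0 255;-2 -32 0 0 0 0 255;-1.2 -22 -1 0 0 0 255;-1 -12.7 -0.5 0 0 0 255;0 0 0 0 0 0 255;0 0 0 0 0 0 255")

```text
time: 58.85
position: [0.5143, 0.0067, 0.0966]
tool_rot: [-3.14, 0.105, -0.0]
ft_force: [0.8, 0.5, -1.4]
grip_width: 0.478
grip_force: 40.0
```

Call:
move_arm(increments="0 0 0 0 0 0 255;0 0 0 0 0 0 255;0 0 0 0 0 0 255;0 0 0 0 0 0 255;0 0 0 0 0 0 255;0 0 0 0 0 0 255;0 0 0 0 0 0 255;0 0 0 0 0 0 255")

```text
time: 59.52
position: [0.5142, 0.007, 0.0966]
tool_rot: [3.14, -0.102, -0.0]
ft_force: [-0.2, 0.4, -1.1]
grip_width: 0.483
grip_force: 40.0
```

```bash
python3 - <<'E'
from h import *
pose([.066,.6533])
p=ctrl.get_image("side"); save(p,"s9",(200,160,400,310))
E
```

```text
TCP [0.5142 0.007  0.0966] y az -93.74 tool z [-0. -0. -1.]
  s 40.8 d -139.2 mm
```

View pics/s9.png

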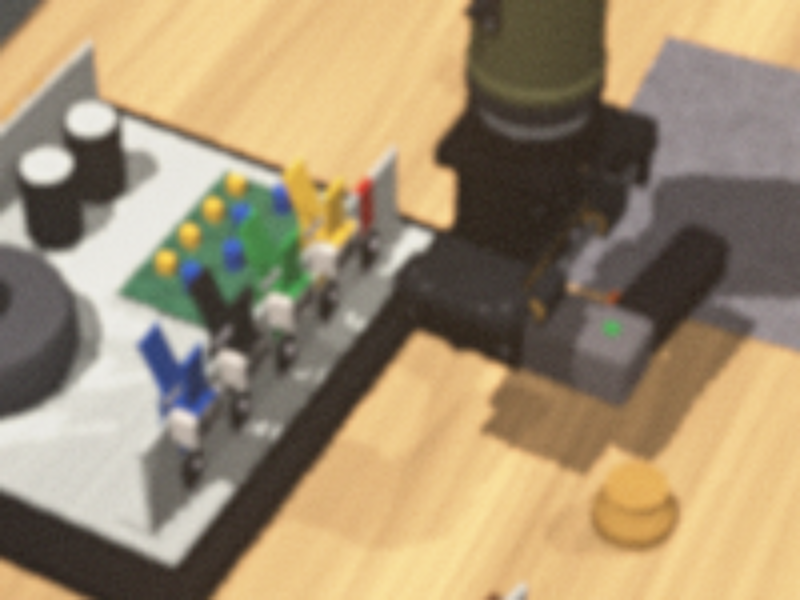

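Side picture: the barrel (590,345) points at the yellow tag (322,265), and all four tags stand upright. Holding, then on to green and black.

Call:
move_arm(increments="0 0 0 0 0 0 255;0 0 0 0 0 0 255;0 0 0 0 0 0 255;0 0 0 0 0 0 255;0 0 0 0 0 0 255;0 0 0 0 0 0 255;0 0 0 0 0 0 255;0 0 0 0 0 0 255")

```text
time: 60.43
position: [0.5143, 0.007, 0.0966]
tool_rot: [3.14, -0.102, -0.0]
ft_force: [-0.3, -0.4, -2.7]
grip_width: 0.48
grip_force: 40.0
```

Call:
move_arm(increments="0 0 0 0 0 0 255;0 0 0 0 0 0 255;0 0 0 0 0 0 255;0 0 0 0 0 0 255;0 0 0 0 0 0 255;0 0 0 0 0 0 255;0 0 0 0 0 0 255;0 0 0 0 0 0 255")

```text
time: 61.1
position: [0.5143, 0.007, 0.0966]
tool_rot: [3.14, -0.102, -0.0]
ft_force: [0.8, -0.1, -1.8]
grip_width: 0.48
grip_force: 40.0
```

Call:
move_arm(increments="0 0 0 0 0 0 255;0 0 0 0 0 0 255;0 0 0 0 0 0 255;0 0 0 0 0 0 255;0 0 0 0 0 0 255;0 0 0 0 0 0 255;0 0 0 0 0 0 255;0 0 0 0 0 0 255")

```text
time: 61.77
position: [0.5142, 0.007, 0.0966]
tool_rot: [3.14, -0.102, -0.0]
ft_force: [-1.0, -0.3, -2.2]
grip_width: 0.479
grip_force: 40.0
```

Call:
move_arm(increments="1 15 0 0 0 0 255;1 20 0 0 0 0 255;1 12 0 0 0 0 255;0.3 3.4 0 0 0 0 255;0 0 0 0 0 0 255;0 0 0 0 0 0 255;0 0 0 0 0 0 255;0 0 0 0 0 0 255")

```text
time: 62.43
position: [0.5175, 0.0561, 0.0965]
tool_rot: [3.139, -0.105, -0.0]
ft_force: [-0.8, -0.7, -2.9]
grip_width: 0.479
grip_force: 40.0
```

Call:
move_arm(increments="0 0 0 0 0 0 255;0 0 0 0 0 0 255;0 0 0 0 0 0 255;0 0 0 0 0 0 255;0 0 0 0 0 0 255;0 0 0 0 0 0 255;0 0 0 0 0 0 255;0 0 0 0 0 0 255")

```text
time: 63.1
position: [0.5175, 0.0574, 0.0966]
tool_rot: [3.14, -0.102, -0.0]
ft_force: [-0.5, 0.4, -1.8]
grip_width: 0.478
grip_force: 40.0
```

Call:
move_arm(increments="0 0 0 0 0 0 255;0 0 0 0 0 0 255;0 0 0 0 0 0 255;0 0 0 0 0 0 255;0 0 0 0 0 0 255;0 0 0 0 0 0 255;0 0 0 0 0 0 255;0 0 0 0 0 0 255")

```text
time: 63.77
position: [0.5175, 0.0574, 0.0966]
tool_rot: [3.14, -0.102, -0.0]
ft_force: [-0.6, -0.1, -1.5]
grip_width: 0.483
grip_force: 40.0
```

Call:
move_arm(increments="0 0 0 0 0 0 255;0 0 0 0 0 0 255;0 0 0 0 0 0 255;0 0 0 0 0 0 255;0 0 0 0 0 0 255;0 0 0 0 0 0 255;0 0 0 0 0 0 255;0 0 0 0 0 0 255")

```text
time: 64.43
position: [0.5175, 0.0574, 0.0966]
tool_rot: [3.14, -0.102, -0.0]
ft_force: [0.8, 0.4, -1.9]
grip_width: 0.478
grip_force: 40.0
```

Call:
move_arm(increments="0 0 0 0 0 0 255;0 0 0 0 0 0 255;0 0 0 0 0 0 255;0 0 0 0 0 0 255;0 0 0 0 0 0 255;0 0 0 0 0 0 255;0 0 0 0 0 0 255;0 0 0 0 0 0 255")

```text
time: 65.1
position: [0.5175, 0.0574, 0.0966]
tool_rot: [3.14, -0.102, -0.0]
ft_force: [-0.2, -0.1, -1.6]
grip_width: 0.48
grip_force: 40.0
```

Call:
move_arm(increments="1 15 0 0 0 0 255;1 20 0 0 0 0 255;1 13 0 0 0 0 255;0.5 5.2 0 0 0 0 255;0 0 0 0 0 0 255;0 0 0 0 0 0 255;0 0 0 0 0 0 255;0 0 0 0 0 0 255")

```text
time: 65.77
position: [0.5211, 0.1092, 0.0964]
tool_rot: [3.139, -0.105, -0.0]
ft_force: [0.5, 0.5, -1.7]
grip_width: 0.48
grip_force: 40.0
```

Call:
move_arm(increments="0 0 0 0 0 0 255;0 0 0 0 0 0 255;0 0 0 0 0 0 255;0 0 0 0 0 0 255;0 0 0 0 0 0 255;0 0 0 0 0 0 255;0 0 0 0 0 0 255;0 0 0 0 0 0 255")

```text
time: 66.43
position: [0.5211, 0.1106, 0.0966]
tool_rot: [3.14, -0.102, 0.0]
ft_force: [-1.1, 0.8, -2.0]
grip_width: 0.48
grip_force: 40.0
```

Call:
move_arm(increments="0 0 0 0 0 0 255;0 0 0 0 0 0 255;0 0 0 0 0 0 255;0 0 0 0 0 0 255;0 0 0 0 0 0 255;0 0 0 0 0 0 255;0 0 0 0 0 0 255;0 0 0 0 0 0 255")

```text
time: 67.1
position: [0.521, 0.1106, 0.0966]
tool_rot: [3.14, -0.102, -0.0]
ft_force: [0.5, 0.1, -2.3]
grip_width: 0.484
grip_force: 40.0
```

Call:
move_arm(increments="0 0 0 0 0 0 255;0 0 0 0 0 0 255;0 0 0 0 0 0 255;0 0 0 0 0 0 255;0 0 0 0 0 0 255;0 0 0 0 0 0 255;0 0 0 0 0 0 255;0 0 0 0 0 0 255")

```text
time: 67.77
position: [0.521, 0.1106, 0.0966]
tool_rot: [3.14, -0.102, -0.0]
ft_force: [-0.3, 0.0, -1.8]
grip_width: 0.48
grip_force: 40.0
```

Call:
move_arm(increments="0 0 0 0 0 0 255;0 0 0 0 0 0 255;0 0 0 0 0 0 255;0 0 0 0 0 0 255;0 0 0 0 0 0 255;0 0 0 0 0 0 255;0 0 0 0 0 0 255;0 0 0 0 0 0 255")

```text
time: 68.43
position: [0.5211, 0.1106, 0.0966]
tool_rot: [3.14, -0.102, -0.0]
ft_force: [-0.4, 0.2, -1.6]
grip_width: 0.481
grip_force: 40.0
```

```bash
python3 - <<'E'
from h import *
pose([.066,.6533]); st()
p=ctrl.get_image("side"); P=cloud(p)
q=ctrl.silhouettes("mat",p)[0]; X=P[q["region"]]; X=X[np.isfinite(X[:,0])&(np.abs(X[:,2]-.003)<.008)]
print(q["score"],cv2.minAreaRect((X[:,:2]*1000).astype(np.float32)))
E
```

```text
TCP [0.521  0.1106 0.0966] y az -93.73 tool z [-0. -0. -1.]
  s 144.7 d -139.3 mm
68.63 [0.521  0.1106 0.0966] [ 3.14  -0.102 -0.   ] [ 0.41  0.25 -0.75  1.87  0.19  1.09 -2.04] 0.479
0.81 ((446.9173278808594, -275.1810302734375), (258.79736328125, 287.4137268066406), 1.652909755706787)
```

All four labels have been read. Laying the scanner back centred on the mat.

Call:
move_arm(increments="-5 0 20 0 0 0 255;-5 0 20 0 0 0 255;-4 -34 0 0 0 0 255;-4 -34 0 0 0 0 255;-4 -34 0 0 0 0 255;-4 -34 0 0 0 0 255;-4 -34 0 0 0 0 255;-4 -34 0 0 0 0 255")

```text
time: 69.4
position: [0.4866, -0.095, 0.1368]
tool_rot: [3.139, -0.102, 0.001]
ft_force: [-0.1, -0.6, -2.9]
grip_width: 0.481
grip_force: 40.0
```

Call:
move_arm(increments="-3 -34 0 0 0 0 255;-3 -34 0 0 0 0 255;-3 -34 0 0 0 0 255;-3 -32 0 0 0 0 255;0 0 -25 0 0 0 255;0 0 -30 0 0 0 255;0 0 -25 0 0 0 255;0 0 -15 0 0 0 255")

```text
time: 70.07
position: [0.4732, -0.2268, 0.0388]
tool_rot: [-3.138, 0.103, 0.005]
ft_force: [-0.3, 0.2, -2.5]
grip_width: 0.481
grip_force: 40.0
```

Call:
move_arm(increments="0 0 -10 0 0 0 255;0 0 -8 0 0 0 255;0 0 -5 0 0 0 255;0 0 -3 0 0 0 255;0 0 0 0 0 0 255;0 0 0 0 0 0 255;0 0 0 0 0 0 255;0 0 0 0 0 0 255")

```text
time: 70.73
position: [0.4756, -0.2277, 0.0163]
tool_rot: [3.139, -0.102, 0.002]
ft_force: [0.5, -0.5, -0.9]
grip_width: 0.477
grip_force: 40.0
```

Call:
move_arm(increments="0 0 -1 0 0 0 255;0 0 -1 0 0 0 255;0 0 -1 0 0 0 255;0 0 0 0 0 0 255;0 0 0 0 0 0 255;0 0 0 0 0 0 255;0 0 0 0 0 0 255;0 0 0 0 0 0 255")

```text
time: 71.4
position: [0.4751, -0.2274, 0.0126]
tool_rot: [3.14, -0.102, 0.0]
ft_force: [0.3, -0.5, -1.8]
grip_width: 0.484
grip_force: 40.0
```

Call:
move_arm(increments="0 0 -0.5 0 0 0 255;0 0 -0.5 0 0 0 255;0 0 0 0 0 0 255;0 0 0 0 0 0 255;0 0 0 0 0 0 255;0 0 0 0 0 0 255;0 0 0 0 0 0 255;0 0 0 0 0 0 255")

```text
time: 72.07
position: [0.4752, -0.2275, 0.0122]
tool_rot: [3.14, -0.102, 0.0]
ft_force: [-2.9, 1.2, 5.2]
grip_width: 0.48
grip_force: 40.0
```

Contact with the mat. Releasing and lifting clear.

Call:
move_arm(increments="0 0 0 0 0 0 0;0 0 0 0 0 0 0;0 0 0 0 0 0 0;0 0 0 0 0 0 0;0 0 0 0 0 0 0;0 0 0 0 0 0 0;0 0 0 0 0 0 0;0 0 0 0 0 0 0")

```text
time: 72.73
position: [0.475, -0.2274, 0.0115]
tool_rot: [3.14, -0.102, -0.0]
ft_force: [0.2, 0.8, 0.3]
grip_width: 0.967
grip_force: 0.0
```

Call:
move_arm(increments="0 0 5 0 0 0 0;0 0 15 0 0 0 0;0 0 30 0 0 0 0;0 0 40 0 0 0 0;0 0 40 0 0 0 0;0 0 40 0 0 0 0;0 0 40 0 0 0 0;0 0 0 0 0 0 0")

```text
time: 73.4
position: [0.4794, -0.2289, 0.2309]
tool_rot: [3.133, -0.102, 0.02]
ft_force: [1.5, 0.0, -0.7]
grip_width: 0.997
grip_force: 0.0
```

```bash
python3 - <<'E'
from h import *
ctrl.get_image("wrist");ctrl.get_image("wrist");p=ctrl.get_image("wrist"); barrel(p); pose()
q=ctrl.get_image("side"); save(q,"s10",(130,120,460,370))
for c in "blue yellow green black".split(): tagfit(q,c,[.066,.6536],.112)
E
```

```text
grey barrel centre [ 452.  -225.6] len 101.0 wid 39.3 az -3.51 n 4511 z 0.0457736641809221
t [-48.38764237  49.55117685] w [-19.12582789  18.89387338]
TCP [ 0.4742 -0.227   0.22  ] y az -93.73 tool z [-0.002  0.001 -1.   ]
blue 0.77 handle s ([186.3, 197.4, 206.1], 152) pod s ([180.5, 202.7, 211.4], 100) top z ([35.4, 43.1, 52.0], 81) fixed d ([-12.8, -10.7, -5.8], 41) pod d ([-19.2, -15.8, -1.6], 104)
yellow 0.56 handle s ([30.6, 41.7, 51.2], 112) pod s ([29.7, 50.0, 57.9], 66) top z ([35.4, 42.0, 50.9], 58) fixed d ([-13.4, -10.5, -7.8], 22) pod d ([-19.0, -15.2, -2.8], 67)
green none
black 0.81 handle s ([133.3, 145.5, 155.7], 148) pod s ([127.7, 153.0, 160.7], 99) top z ([35.3, 43.8, 51.6], 85) fixed d ([-13.0, -10.9, -7.4], 37) pod d ([-19.2, -15.9, -1.7], 102)
```

View pics/s10.png

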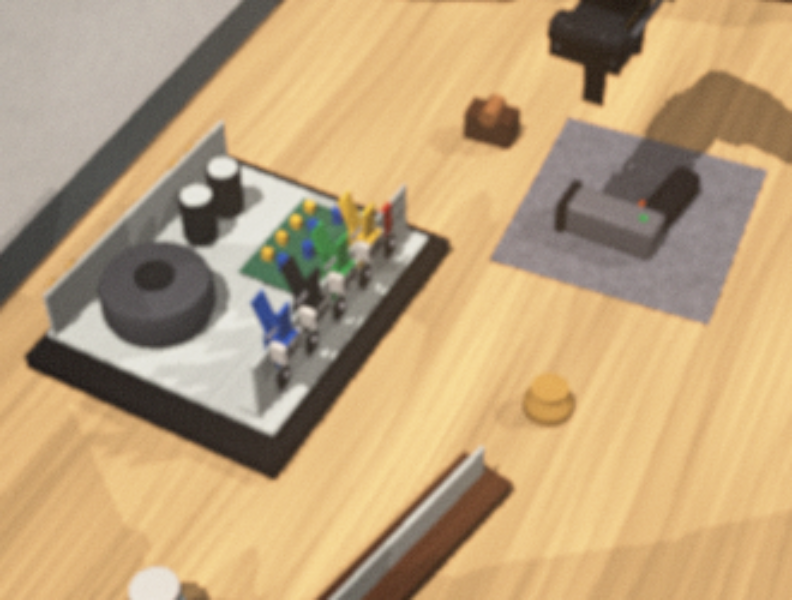

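The final side picture shows the four tags upright above their tapes, the rail empty and the scanner on its side well inside the mat (615,215). The bystanders are untouched and the arm is clear, so I'm handing in.

```bash
python3 -c "
from bench import ctrl
print(ctrl.close_job())"
```

```text
the job is handed in; nothing more can be done
None
```

I clipped the four tags present (blue, yellow, green, black; no red) upright within about 2 mm of straight above their transistors, held the scanner over 2 s on each label in that order, laid it on its side on the mat, and handed in at about 75 s; nothing confirms that the codes actually read.

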